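# Change the label roll and restock the lane, oldest first

## Task

The label unwinder has run out: take the spent cardboard core off its upright spindle and put it in the blue waste box, then mount the oldest label roll - the one at the front of the blue-banded rolls in the rack lane - on the spindle, right down on the turntable. Next pull the remaining old roll or rolls forward, the first one up against the stop at the front of the lane and any other close behind it, and only then load all the new orange-banded rolls from the steel tray behind them, so that the lane holds one upright row without gaps, old stock in front. Leave the bottles, glassware and everything else on the bench where they are.

Things in the scene. Friction and masses are not known exactly. Their poses are not given: they have to be found in the camera images.
- core_c (a point): Spent cardboard core, a bare brown tube 33 mm across, 27 mm bore, 56 mm long, 20 g, standing over the spindle at the start. The point is its centre, half-way along, z along the tube
- old1_c (a point): Oldest label roll, nearest the front stop in the lane at the start; a roll of printer labels, standing upright: white, 60 mm across, 56 mm tall, 26 mm bore, about 130 g, blue band round its middle and blue ring on its ends. The point is its centre, half-way up (28 mm above its underside), z along its bore
- old2_c (a point): Second-oldest label roll, next in the lane; a roll of printer labels, standing upright: white, 60 mm across, 56 mm tall, 26 mm bore, about 130 g, blue band round its middle and blue ring on its ends. The point is its centre, half-way up (28 mm above its underside), z along its bore
- old3_c (a point): Third-oldest label roll, last in the lane (may be absent, then its reading is None); a roll of printer labels, standing upright: white, 60 mm across, 56 mm tall, 26 mm bore, about 130 g, blue band round its middle and blue ring on its ends. The point is its centre, half-way up (28 mm above its underside), z along its bore
- new1_c (a point): New label roll in the steel tray (may be absent, then its reading is None); a roll of printer labels, standing upright: white, 60 mm across, 56 mm tall, 26 mm bore, about 130 g, orange band round its middle and orange ring on its ends. The point is its centre, half-way up (28 mm above its underside), z along its bore
- new2_c (a point): New label roll in the steel tray (may be absent, then its reading is None); a roll of printer labels, standing upright: white, 60 mm across, 56 mm tall, 26 mm bore, about 130 g, orange band round its middle and orange ring on its ends. The point is its centre, half-way up (28 mm above its underside), z along its bore
- new3_c (a point): New label roll in the steel tray (may be absent, then its reading is None); a roll of printer labels, standing upright: white, 60 mm across, 56 mm tall, 26 mm bore, about 130 g, orange band round its middle and orange ring on its ends. The point is its centre, half-way up (28 mm above its underside), z along its bore
- lane_stop (a point): On the floor of the label lane (20 mm above the bench), mid-width, at the inner face of the clear front stop (26 mm tall, 4 mm thick). x points along the lane, away from the stop towards the lane's open rear end 328 mm on, y across the lane, z up. The stop end is the front, towards the robot. A roll touching the stop has its centre at x 30 mm. The lane is 70 mm wide between two low aluminium guides 20 mm high and 3 mm thick, room for five rolls
- rack: Fixed grey two-lane rack, 336 x 220 mm, deck 20 mm high; origin under its middle, same axes as lane_stop. The label lane runs at y -60 mm; the other lane, at y +60 mm, holds brown bottles
- spindle_seat (a point): Top of the unwinder's turntable on the spindle axis, 28 mm above the bench: the underside of a mounted roll rests here. The steel spindle is 18 mm thick and rises 46 mm above this point, its last 8 mm tapered; turntable 92 mm across, turning freely, fixed round foot 110 mm across
- waste_in (a point): Centre of the inner floor (4 mm above the bench) of the fixed open blue waste box, 150 mm along its x, 120 mm along its y, walls 4 mm thick and 85 mm high
- tray_in (a point): Centre of the inner floor (3 mm above the bench) of the fixed open steel tray in which the new rolls stand, 320 mm along its x, 180 mm along its y, rim 24 mm high, walls 3 mm
- bottle1: Brown bottle 50 mm across, 105 mm tall, in the rack's other lane, to be left alone; origin at its underside
- bottle2: Brown bottle, as bottle1, to be left alone
- bottle3: Brown bottle, as bottle1, to be left alone
- beaker: Glass beaker 66 mm across, 90 mm tall, on the bench beyond the tray, to be left alone; origin at its underside
- dishes: Stack of culture dishes 90 mm across, 47 mm tall, to be left alone; origin at its underside
- washbottle: White wash bottle 64 mm across, 130 mm tall, to be left alone; origin at its underside
- marker: Marker pen 135 mm long, white with a black cap, lying beside the rack, to be left alone
Mind the look-alikes: they are no part of the job. What is shaped like the part that bears old3_c but red is not meant. Of the things shaped like the part that bears waste_in, the blue one is meant.

How it is judged (in metres and radians):
On the way, in this order (a step that is already met when the one before it is completed fails the run):
1. the spent core lies in the waste box (x of core_c in the frame of waste_in between -0.075 and 0.075 m and y of core_c in the frame of waste_in between -0.06 and 0.06 m and z of core_c in the frame of waste_in below 0.06 m and contact force between the fingers and core below 0.3 N), for 0.2 s.
2. the oldest roll is seated on the spindle and released (horizontal distance between old1_c and spindle_seat below 0.007 m and z of old1_c in the frame of spindle_seat between 0.023 and 0.033 m and angle between old1's own z axis and vertical below 0.08 rad and contact force between the fingers and old1 below 0.3 N and linear speed of old1 below 0.02 m/s), for 0.2 s.
3. the remaining old rolls stand pulled forward, the first at the stop, the other close behind it (x of old2_c in the frame of lane_stop between 0.015 and 0.04 m and horizontal distance between old3_c and old2_c below 0.072 m and x of each of old2_c, old3_c in the frame of lane_stop below 0.31 m and y of old2_c in the frame of lane_stop between -0.012 and 0.012 m and z of old2_c in the frame of lane_stop between 0.022 and 0.034 m and angle between each of old2, old3's own z axis and vertical below 0.1 rad and linear speed of each of old2, old3 below 0.02 m/s and contact force between the fingers and old2 below 0.3 N and x of old3_c in the frame of lane_stop above 0.015 m and y of old3_c in the frame of lane_stop between -0.012 and 0.012 m and z of old3_c in the frame of lane_stop between 0.022 and 0.034 m and contact force between the fingers and old3 below 0.3 N), for 0.2 s.
4. all new rolls stand in the lane behind the old ones, the row closed up (x of new1_c in the frame of lane_stop between 0.015 and 0.31 m and y of new1_c in the frame of lane_stop between -0.012 and 0.012 m and z of new1_c in the frame of lane_stop between 0.022 and 0.034 m and angle between each of new1, new2, new3's own z axis and vertical below 0.1 rad and linear speed of each of new1, new2, new3 below 0.02 m/s and contact force between the fingers and new1 below 0.3 N and x of new2_c in the frame of lane_stop between 0.015 and 0.31 m and y of new2_c in the frame of lane_stop between -0.012 and 0.012 m and z of new2_c in the frame of lane_stop between 0.022 and 0.034 m and contact force between the fingers and new2 below 0.3 N and x of new3_c in the frame of lane_stop between 0.015 and 0.31 m and y of new3_c in the frame of lane_stop between -0.012 and 0.012 m and z of new3_c in the frame of lane_stop between 0.022 and 0.034 m and contact force between the fingers and new3 below 0.3 N and (horizontal distance between new1_c and old2_c below 0.072 m or horizontal distance between new1_c and old3_c below 0.072 m or horizontal distance between new1_c and new2_c below 0.072 m or horizontal distance between new1_c and new3_c below 0.072 m) and (horizontal distance between new2_c and old2_c below 0.072 m or horizontal distance between new2_c and old3_c below 0.072 m or horizontal distance between new2_c and new1_c below 0.072 m or horizontal distance between new2_c and new3_c below 0.072 m) and (horizontal distance between new3_c and old2_c below 0.072 m or horizontal distance between new3_c and old3_c below 0.072 m or horizontal distance between new3_c and new1_c below 0.072 m or horizontal distance between new3_c and new2_c below 0.072 m) and (horizontal distance between any of new1_c, new2_c and old2_c below 0.072 m or horizontal distance between any of new1_c, new2_c and old3_c below 0.072 m or horizontal distance between any of new1_c, new2_c and new3_c below 0.072 m) and (horizontal distance between any of new1_c, new3_c and old2_c below 0.072 m or horizontal distance between any of new1_c, new3_c and old3_c below 0.072 m or horizontal distance between any of new1_c, new3_c and new2_c below 0.072 m) and (horizontal distance between any of new2_c, new3_c and old2_c below 0.072 m or horizontal distance between any of new2_c, new3_c and old3_c below 0.072 m or horizontal distance between any of new2_c, new3_c and new1_c below 0.072 m) and (horizontal distance between any of new1_c, new2_c, new3_c and old2_c below 0.072 m or horizontal distance between any of new1_c, new2_c, new3_c and old3_c below 0.072 m)), for 0.2 s.
At the end, for the whole second after the job is handed in: Core in the waste box; oldest roll down on the turntable (within 7 mm of the axis); next old roll within 10 mm of the front stop, the third (if any) behind it, then all new rolls: all upright on the lane floor between the guides, gaps under 12 mm, released, at rest (all of step 1 and all of step 2 and all of step 3 and all of step 4); the robot touches nothing.
It fails at once if a new roll stands in the lane while the second-oldest roll is still more than 25 mm short of the stop (((x of new1_c in the frame of lane_stop between 0.015 and 0.31 m and y of new1_c in the frame of lane_stop between -0.012 and 0.012 m and z of new1_c in the frame of lane_stop between 0.022 and 0.034 m) or (x of new2_c in the frame of lane_stop between 0.015 and 0.31 m and y of new2_c in the frame of lane_stop between -0.012 and 0.012 m and z of new2_c in the frame of lane_stop between 0.022 and 0.034 m) or (x of new3_c in the frame of lane_stop between 0.015 and 0.31 m and y of new3_c in the frame of lane_stop between -0.012 and 0.012 m and z of new3_c in the frame of lane_stop between 0.022 and 0.034 m)) and x of old2_c in the frame of lane_stop above 0.055 m).
It fails at once if a bottle, the beaker, the dishes, the wash bottle or the marker is moved more than 30 mm (distance of any of bottle1, bottle2, bottle3, beaker, dishes, washbottle, marker from where it was at the start of the episode above 0.03 m).
Of old3, new1, new2, new3 only 3 to 4 are there at a start; the rules pass over those that are not, and their reading is None.
At some moment in a run one of new1, new2, new3 may be knocked a few centimetres aside while the robot is not near it.
It also fails if it takes over 200 s, if anything falls off the work surface, if the arm or the gripper's body presses on something with over 40 N, if the wrist force passes 120 N, or if a joint passes its speed limit or range.

## Robot

A 6-joint arm with a two-finger parallel gripper is mounted at the origin on the work surface. World frame = base frame: x ahead of the robot, y to its left, z up, the work surface at z = 0. Lengths are in m, angles in degrees, forces in N, time in s.
With the tool pointing down it reaches from about 0.35 to 0.775 m from the base axis. Payload 5.5 kg.
Tool frame: the origin (TCP) lies between the finger pads; the fingertips stand 11 mm ahead of it and the grasp point (between the pads) lies 8 mm behind it; z points along the fingers, y is the direction in which the jaws open and shut (so a half turn about z gives the same grasp; the last joint's range is limited). The gripper opens to 85 mm and grips with 20 to 120 N. Pads are 22 mm wide; open, the fingers measure 114 mm over their backs; the gripper's body (76 mm by 85 mm) begins 54 mm behind the grasp point. The pads swing forward as they close: fully open they stand 13 mm farther back than shut.
Start: joints at [-74.748, 17.945, 2.641, 74.691, 0, 82.002], TCP at [0.227, -0.528, 0.242] pointing down, gripper open.
Joint ranges: [-158.12, 158.12], [-49.38, 96.58], [-58.88, 72.47], [-126.05, 133.96], [-84.25, 85.87], [-180, 180]. Speed limits (degrees/s): [147.25, 147.25, 180, 180, 180, 180].

## Interface

Orientations are given as [roll, pitch, yaw] about the fixed x, y, z axes, in that order (R = Rz(yaw) Ry(pitch) Rx(roll)).
In Python, from workcell import env gives the robot as it stands.
- The arm moves only by the tool drive_tool, never from a script. Its argument "steps" is a list of rows, each an object with "xyz": the shift along the world's x, y, z in m, a list of three; "yaw": the turn about the world's z in rad. In form: [{"xyz": [x, y, z], "yaw": yaw}, ...]. A call has 1 to 20 rows; each row is the pose to reach, as a shift and turn from the pose commanded when the call began; what a row does not reach only later rows make up. A row lasts 1/8 s, in which the tool goes at most 62.5 mm and 10.7 degrees, less where a joint would pass 70% of its speed; a pose out of reach is approached as far as the arm can. A call with a gripper value outside its range is refused whole. "jaw" is the closure, from 0 (fully open) to 1 (shut), set as the call begins (left out, the last holds). The fingers move at their own pace and stop on an object; the grip force is fixed at half the most. Time passes only in rows, so rows that repeat a pose let the fingers close. It gives the time, the measured TCP pose, the force and the opening at its end, in the units of the state.
- env.get_state(): the state, without advancing time (a new reading comes with each control period).
- env.get_image(name): name is "side" or "top"; returns the picture (400x640x3 uint8, red, green, blue); there is no depth.
- env.calibration(name): a dict with "camera_matrix" (3x3 intrinsics, pixels), "dist_coeffs" ([k1, k2, p1, p2, k3] as OpenCV has them; the pictures are not rectified), "world_to_cam" (4x4, takes a point from world to camera coordinates). Camera axes: x right, y up, looking along -z (the intrinsics and any distortion apply to the point x, -y, -z); pixel columns grow to the right and rows downward; lengths in m; the calibration is good to about 2 mm. A picture is of the moment at which its call begins. calibration takes no time and is no camera call.
- env.finish_job(): hands the job in, once; it reports no verdict.
Trained networks look in the newest picture that a camera, given by its name, has taken for a name from the list of things; names that differ only in an ending like _2 or _b are one class to them, and where a whole thing is asked for, a point or a joint stands for the part that bears it (a point fixed in the world has none). Each returns a list of dicts, best first, with "confidence" (0 to 1); they miss things now and then, are a little off and sometimes report something else, mostly with a low value. They report only what shows in the picture. A call takes as long as a camera call. They do not tell look-alikes from the thing itself.
- env.find_in(camera, thing): "centre" ([row, column] in pixels, amid what is visible of it).
The state is a dict: "time": time; "joints": joint angles; "qd": joint speeds; "effort": joint torques, N m; "tool_pos": TCP position; "orientation": TCP orientation; "force": force on the tool from outside, world axes, zero at the start; "ft_torque": the same for the moment, N m; "grip_width": opening from 0.0 (shut) to 1.0 (fully open).
Only numpy, scipy, OpenCV 4.12 (cv2) and the standard library are available. Lean on these libraries where they do the work, as an engineer would, in place of code of your own. Each camera call takes 0.05 s, during which the arm holds its last target.

## Working session

There is one attempt and no reset: what is moved stays moved. The work goes in short steps, Python scripts to look and compute and a tool call to move; the robot and the scene stay as the last step left them, time stands still between calls to the robot, and variables do not carry over. Pictures are saved under pics/ and viewed, and the job is handed in when it is done.

Besides the shell and the picture viewer there is one more tool, called after "Request:" as name(argument=value, ...) on one line, values as JSON. drive_tool: Moves the arm, as the interface text tells. Its arguments: {"type":"object","properties":{"steps":{"type":"array","items":{"type":"object","properties":{"xyz":{"type":"array","items":{"type":"number"}},"yaw":{"type":"number"}}}},"jaw":{"type":"number"}},"required":["steps"]}

```bash
ls; mkdir -p pics
python3 - <<'E'
from workcell import env
import cv2
print(env.get_state())
for c in("side","top"):
    im=env.get_image(c); cv2.imwrite(f"pics/{c}0.png",im[:,:,::-1]); k=env.calibration(c); print(c,k)
E
```

```text
pics
{'time': 0.0, 'joints': array([-7.47482589e+01,  1.79902373e+01,  2.57662174e+00,  7.46905582e+01,
       -6.40668978e-04,  8.20012061e+01]), 'qd': array([-0.00677292, -0.06452699,  0.03783278,  0.03522848, -0.08018896,
        0.01787262]), 'effort': array([ 9.64690917e-04, -4.80630398e+01,  2.98531258e+01,  1.94424408e-02,
       -8.41482711e-05,  1.28632482e-05]), 'tool_pos': array([ 0.22683675, -0.52782772,  0.24141196]), 'orientation': array([-1.79896751e+02, -1.38615718e-02,  2.32505231e+01]), 'force': array([-0.78758857, -1.04929074, -0.74493874]), 'ft_torque': array([ 0.00956765, -0.00746415,  0.04104976]), 'grip_width': 0.9982689529583615}
side {'camera_matrix': array([[360.8923706 ,   0.        , 320.56719897],
       [  0.        , 360.8923706 , 197.63228348],
       [  0.        ,   0.        ,   1.        ]]), 'dist_coeffs': array([-0.07761628,  0.        ,  0.        ,  0.        ,  0.        ]), 'world_to_cam': array([[-0.77300344, -0.63435288,  0.00788056,  0.42118185],
       [ 0.40491906, -0.48378346,  0.7758828 , -0.21709364],
       [-0.48837101,  0.60295106,  0.63082785, -0.82511933],
       [ 0.        ,  0.        ,  0.        ,  1.        ]])}
top {'camera_matrix': array([[394.21851937,   0.        , 316.44086684],
       [  0.        , 394.21851937, 196.1722233 ],
       [  0.        ,   0.        ,   1.        ]]), 'dist_coeffs': array([-0.040311,  0.      ,  0.      ,  0.      ,  0.      ]), 'world_to_cam': array([[ 0.01969355, -0.99972793,  0.01249882,  0.03589136],
       [ 0.99803963,  0.02040001,  0.05916702, -0.49454323],
       [-0.0594059 ,  0.01130911,  0.99816985, -1.23229671],
       [ 0.        ,  0.        ,  0.        ,  1.        ]])}
```

View pics/top0.png

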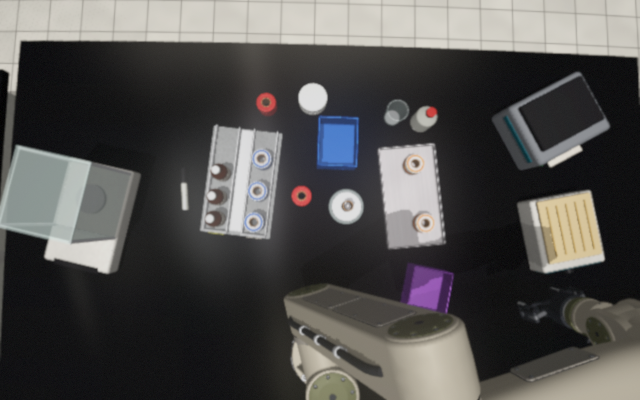

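View pics/side0.png

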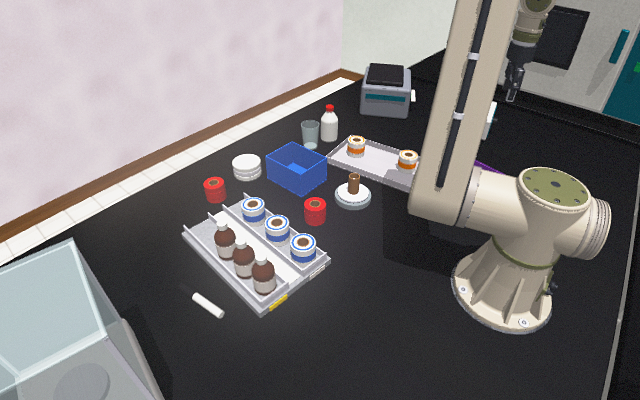

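```bash
cat > h.py <<'E'
from workcell import env
import cv2,numpy as np
def snap(c,name,crop=None,s=4):
    im=env.get_image(c)[:,:,::-1].copy(); cv2.imwrite(f"pics/{name}_full.png",im)
    if crop: crop_(im,name,crop,s)
    return im
def crop_(im,name,crop,s):
    r0,r1,c0,c1=crop; cv2.imwrite(f"pics/{name}.png",cv2.resize(im[r0:r1,c0:c1],None,fx=s,fy=s,interpolation=cv2.INTER_CUBIC))
def ray(c,row,col):
    k=env.calibration(c); p=cv2.undistortPoints(np.array([[[col,row]]],float),k["camera_matrix"],k["dist_coeffs"])[0,0]
    T=k["world_to_cam"]; R=T[:3,:3];t=T[:3,3]
    d=R.T@np.array([p[0],-p[1],-1.]); return -R.T@t,d
def w(c,row,col,z):
    o,d=ray(c,row,col); s=(z-o[2])/d[2]; return (o+s*d)
def px(c,P):
    k=env.calibration(c);T=k["world_to_cam"]; q=T[:3,:3]@np.array(P,float)+T[:3,3]
    q=np.array([[q[0],-q[1],-q[2]]]); r=cv2.projectPoints(q,np.zeros(3),np.zeros(3),k["camera_matrix"],k["dist_coeffs"])[0][0,0]
    return r[::-1]
E
python3 - <<'E'
from h import *
np.set_printoptions(precision=4,suppress=True)
im=cv2.imread("pics/top0.png")
crop_(im,"t_rack",(110,250,190,370),4)
crop_(im,"t_tray",(80,320,300,460),3)
for th,z in [("core_c",.056),("old1_c",.048),("new1_c",.031),("lane_stop",.02),("rack",0),("spindle_seat",.028),("waste_in",.004),("tray_in",.003)]:
    for r in env.find_in("top",th): print(th,round(r["confidence"],2),np.array(r["centre"]),w("top",*r["centre"],z)[:2])
print(env.get_state()['time'])
E
```

```text
core_c 0.74 [119.1 424.7] [ 0.7388 -0.2865]
core_c 0.48 [205.  351.3] [ 0.4664 -0.0608]
old1_c 0.74 [223.1 248.4] [0.4049 0.2529]
new1_c 0.55 [224.9 422.6] [ 0.4095 -0.2877]
lane_stop 0.6 [176.8 242.4] [0.5498 0.2806]
rack 0.89 [175.9 242. ] [0.5548 0.2856]
rack 0.55 [156.6 260.5] [0.6184 0.2281]
spindle_seat 0.9 [205.9 346. ] [ 0.4643 -0.0471]
spindle_seat 0.75 [160.6 259.6] [0.6012 0.2268]
spindle_seat 0.18 [196.4 405.8] [ 0.4979 -0.2349]
waste_in 0.9 [145.2 332.9] [ 0.6597 -0.004 ]
waste_in 0.86 [287.2 427.5] [ 0.2122 -0.3125]
tray_in 0.81 [193.4 406. ] [ 0.5092 -0.2415]
0.5
```

View pics/t_rack.png

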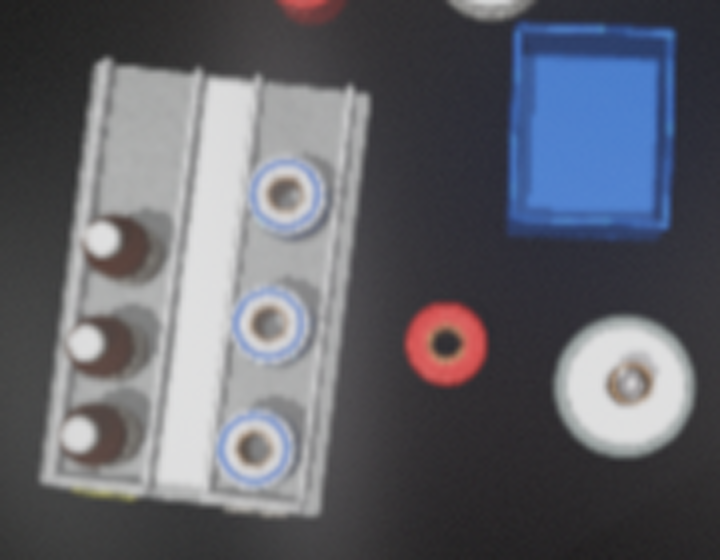

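View pics/t_tray.png

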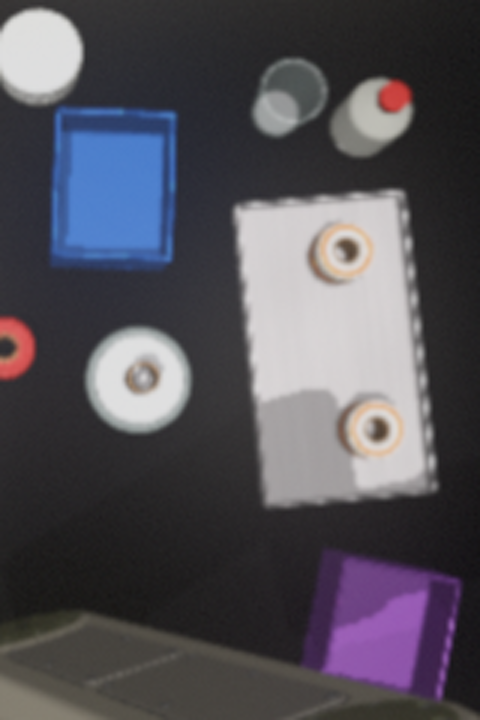

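```bash
cat > ov.py <<'E'
from h import *
np.set_printoptions(precision=4,suppress=True)
top=cv2.imread("pics/top0.png"); side=cv2.imread("pics/side0.png")
S=4
def up(im): return cv2.resize(im,None,fx=S,fy=S,interpolation=cv2.INTER_CUBIC)
U={"top":up(top),"side":up(side)}
def poly(P,col):
    for c in U:
        q=np.array([px(c,p)[::-1] for p in P]); q=np.round((q+.5)*S-.5).astype(int)
        cv2.polylines(U[c],[q.reshape(-1,1,2)],True,col,1)
def circ(x,y,z,r,col=(0,255,0)):
    poly([(x+r*np.cos(a),y+r*np.sin(a),z) for a in np.linspace(0,6.283,40)],col)
g=lambda r,c:(r,c)
R={}
for n,(cx,cy,off,s,z) in dict(old1=(256,448,(110,190),4,.076),old2=(271,324,(110,190),4,.076),old3=(288,197,(110,190),4,.076),new1=(347,251,(80,300),3,.059),new2=(375,429,(80,300),3,.059),spin=(625,386,(110,190),4,.028),coretop=(630,382,(110,190),4,.084)).items():
    row=(cy+.5)/s-.5+off[0]; col=(cx+.5)/s-.5+off[1]
    p=w("top",row,col,z); R[n]=p; print(n,row,col,p)
corners=[(98,66),(368,93),(320,515),(42,485)]
C=np.array([w("top",(y+.5)/4-.5+110,(x+.5)/4-.5+190,.02)[:2] for x,y in corners])
print(C, [np.linalg.norm(C[i]-C[(i+1)%4]) for i in range(4)])
wb=[(516,24),(674,30),(666,230),(508,234)]
W=np.array([w("top",(y+.5)/4-.5+110,(x+.5)/4-.5+190,.089)[:2] for x,y in wb]); print("waste",W,W.mean(0),[np.linalg.norm(W[i]-W[(i+1)%4]) for i in range(4)])
for n in R:
    r={'spin':.046,'coretop':.0165}.get(n,.03); circ(*R[n],r); 
    if n[:3] in('old','new'): circ(R[n][0],R[n][1],R[n][2]-.056,.03,(0,255,255)); circ(*R[n],.013)
circ(R['spin'][0],R['spin'][1],.084,.0165,(255,0,255))
th=np.arctan2(*(C[0]-C[3]+C[1]-C[2])[::-1]); print("rack yaw",np.degrees(th))
ex=np.array([np.cos(th),np.sin(th)]); ey=np.array([-ex[1],ex[0]]); c0=C.mean(0)
print("rack c",c0)
for n in('old1','old2','old3'): d=R[n][:2]-c0; print(n,"in rack",d@ex,d@ey,"lane x",d@ex+.164)
L=lambda x,y,z:(*(c0+ex*x+ey*y),z)
poly([L(-.168,-.11,.02),L(.168,-.11,.02),L(.168,.11,.02),L(-.168,.11,.02)],(0,0,255))
for y in(-.095,-.025): poly([L(-.164,y,.04),L(.164,y,.04)],(0,255,255))
cv2.imwrite("pics/ov_t.png",U["top"][440:1000,760:1500]); cv2.imwrite("pics/ov_t2.png",U["top"][480:1040,1300:1840]); cv2.imwrite("pics/ov_s.png",U["side"][700:1280,720:1500])
cv2.imwrite("pics/ov_s2.png",U["side"][500:900,1200:1800])
E
python3 ov.py
```

```text
old1 221.625 253.625 [0.4099 0.2329 0.076 ]
old2 190.625 257.375 [0.5031 0.2243 0.076 ]
old3 158.875 261.625 [0.5995 0.2143 0.076 ]
new1 163.33333333333331 415.3333333333333 [ 0.5987 -0.2565  0.059 ]
new2 222.66666666666666 424.6666666666667 [ 0.4167 -0.2861  0.059 ]
spin 206.125 345.875 [ 0.4636 -0.0467  0.028 ]
coretop 205.125 347.125 [ 0.4647 -0.0455  0.084 ]
[[0.7101 0.376 ]
 [0.6927 0.1605]
 [0.3582 0.1896]
 [0.3771 0.408 ]] [np.float64(0.2162195913938616), np.float64(0.3357314303184579), np.float64(0.21920177100332341), np.float64(0.3345965415654614)]
waste [[ 0.7326  0.0449]
 [ 0.7309 -0.0745]
 [ 0.5787 -0.0703]
 [ 0.5732  0.0478]] [ 0.6539 -0.013 ] [np.float64(0.11934474687364198), np.float64(0.15219229092129746), np.float64(0.11822610000039958), np.float64(0.15947606326494004)]
rack yaw -5.231792958397608
rack c [0.5345 0.2836]
old1 in rack -0.1194538034437337 -0.061774583893569525 lane x 0.04454619655626631
old2 in rack -0.02586904375963184 -0.06183367900059702 lane x 0.13813095624036817
old3 in rack 0.07104448580571192 -0.06302907337326079 lane x 0.2350444858057119
```

View pics/ov_t.png

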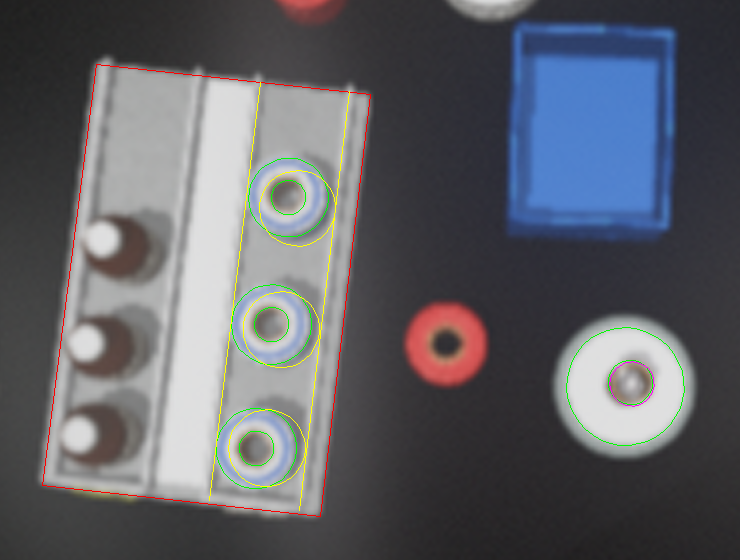

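View pics/ov_t2.png

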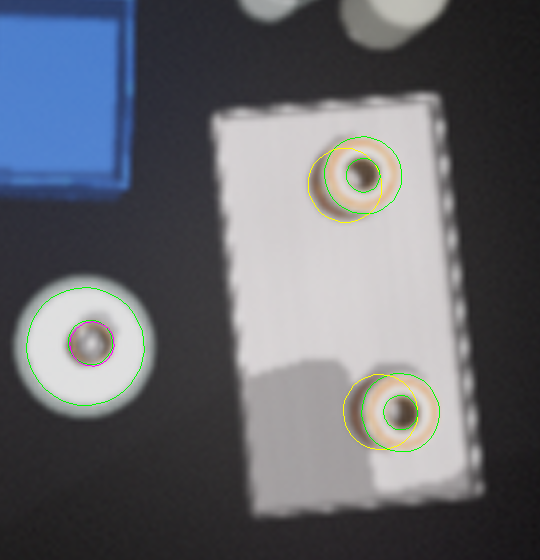

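View pics/ov_s.png

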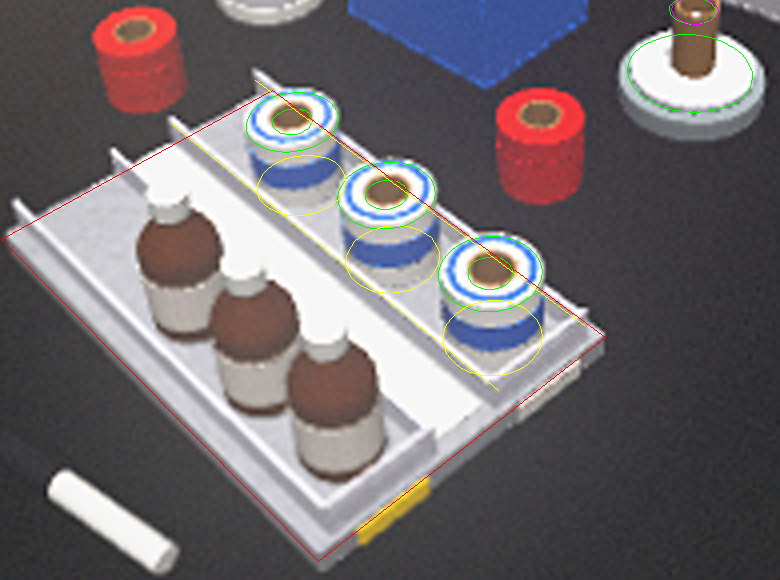

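View pics/ov_s2.png

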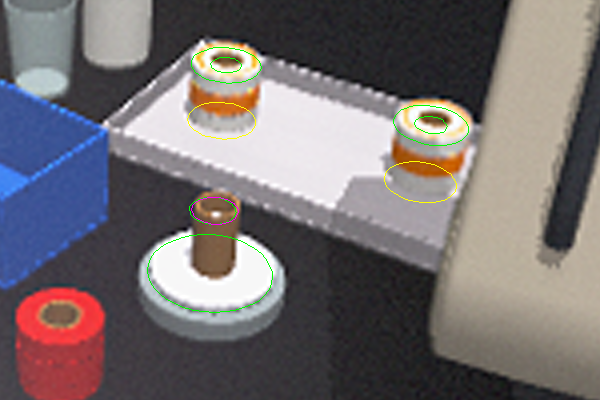

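Request:
drive_tool(steps=[{"xyz": [0.016,0.032,0],"yaw": 0.176},{"xyz": [0.032,0.064,0],"yaw": 0.353},{"xyz": [0.047,0.096,0],"yaw": 0.529},{"xyz": [0.063,0.128,0],"yaw": 0.705},{"xyz": [0.079,0.16,0],"yaw": 0.882},{"xyz": [0.095,0.193,0],"yaw": 1.058},{"xyz": [0.111,0.225,0],"yaw": 1.234},{"xyz": [0.126,0.257,0],"yaw": 1.411},{"xyz": [0.142,0.289,0],"yaw": 1.587},{"xyz": [0.158,0.321,0],"yaw": 1.764},{"xyz": [0.174,0.353,0],"yaw": 1.94},{"xyz": [0.19,0.385,0],"yaw": 2.116},{"xyz": [0.205,0.417,0],"yaw": 2.293},{"xyz": [0.221,0.45,-0.03],"yaw": 2.469},{"xyz": [0.237,0.482,-0.06],"yaw": 2.645},{"xyz": [0.237,0.482,-0.08],"yaw": 2.645},{"xyz": [0.237,0.482,-0.09],"yaw": 2.645},{"xyz": [0.237,0.482,-0.09],"yaw": 2.645}])

```text
time: 2.75
tool_pos: [0.4636, -0.0465, 0.1521]
orientation: [180.0, -0.1, 174.8]
force: [0.1, -0.4, 0.6]
grip_width: 1.003
```

Run:
```python
from h import *
s=env.get_state(); print(s['tool_pos'],s['orientation'],s['joints'],s['time'])
t=snap("top","t1",(150,260,260,420),5); d=snap("side","s1",(100,240,260,440),4)
print(px("top",s['tool_pos']),px("side",s['tool_pos']))
```

```text
[ 0.46362033 -0.04650385  0.15206828] [ 1.79988111e+02 -5.10671027e-02  1.74766848e+02] [-1.56158079e+01  8.87317846e+00 -2.21988285e+01  5.89803667e+01
  2.49131429e-03 -1.03826520e+01] 2.75
[204.627092   349.64940099] [156.93226142 354.8135109 ]
```

View pics/s1.png

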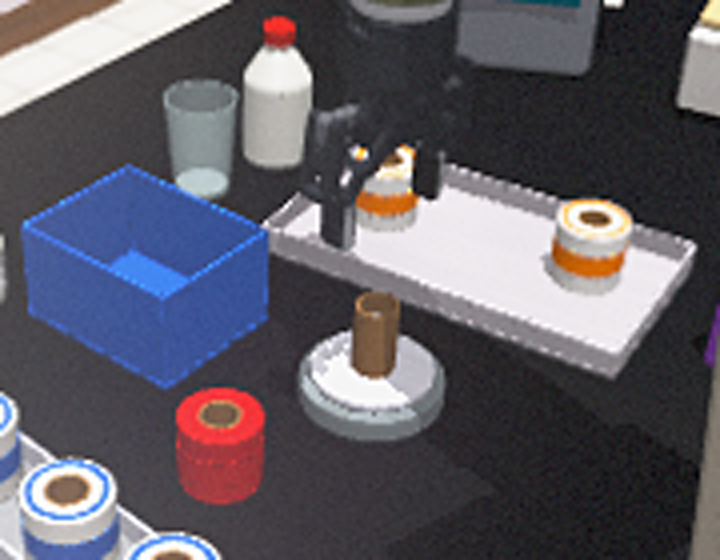

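View pics/t1.png

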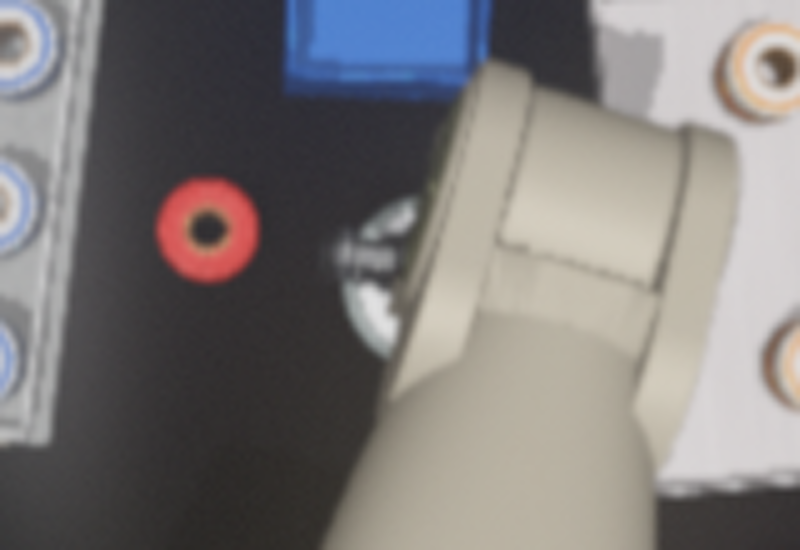

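Request:
drive_tool(steps=[{"xyz": [0.001,0.001,-0.04],"yaw": 0},{"xyz": [0.001,0.001,-0.07],"yaw": 0},{"xyz": [0.001,0.001,-0.09],"yaw": 0},{"xyz": [0.001,0.001,-0.09],"yaw": 0}])

```text
time: 3.35
tool_pos: [0.4644, -0.0456, 0.062]
orientation: [180.0, -0.1, 174.7]
force: [-0.6, 0.5, 0.9]
grip_width: 1.0
```

Request:
drive_tool(steps=[{"xyz": [0,0,0],"yaw": 0},{"xyz": [0,0,0],"yaw": 0},{"xyz": [0,0,0],"yaw": 0},{"xyz": [0,0,0],"yaw": 0},{"xyz": [0,0,0],"yaw": 0}], jaw=1)

```text
time: 3.98
tool_pos: [0.4658, -0.0456, 0.0635]
orientation: [-180.0, 0.1, 174.8]
force: [-1.9, -0.6, 5.6]
grip_width: 0.375
```

Request:
drive_tool(steps=[{"xyz": [0,0,0.04],"yaw": 0},{"xyz": [0,0,0.08],"yaw": 0},{"xyz": [0,0,0.12],"yaw": 0},{"xyz": [0.05,0.01,0.13],"yaw": 0},{"xyz": [0.1,0.02,0.13],"yaw": 0},{"xyz": [0.15,0.03,0.13],"yaw": 0},{"xyz": [0.188,0.033,0.13],"yaw": 0},{"xyz": [0.188,0.033,0.11],"yaw": 0}])

```text
time: 4.97
tool_pos: [0.6569, -0.0122, 0.1731]
orientation: [-180.0, 0.3, 174.9]
force: [-1.4, -0.2, 0.5]
grip_width: 0.375
```

Run:
```python
from h import *
s=env.get_state(); print(s['tool_pos'],s['grip_width'])
d=snap("side","s2",(80,240,240,440),4)
```

```text
[ 0.65685136 -0.01215723  0.17307722] 0.3746204519378377
```

View pics/s2.png

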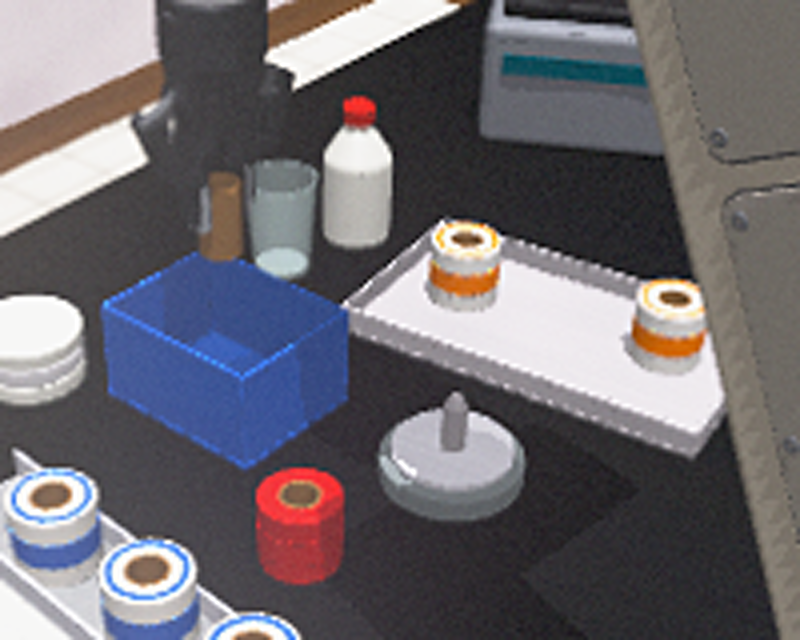

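Request:
drive_tool(steps=[{"xyz": [0,0,-0.04],"yaw": 0},{"xyz": [0,0,-0.08],"yaw": 0},{"xyz": [0,0,-0.11],"yaw": 0},{"xyz": [0,0,-0.11],"yaw": 0}])

```text
time: 5.52
tool_pos: [0.6503, -0.012, 0.0599]
orientation: [180.0, -0.3, 174.8]
force: [-0.7, 0.2, 0.3]
grip_width: 0.375
```

Request:
drive_tool(steps=[{"xyz": [0,0,0],"yaw": 0},{"xyz": [0,0,0],"yaw": 0},{"xyz": [0,0,0.01],"yaw": 0},{"xyz": [0,0,0.04],"yaw": 0},{"xyz": [0,0,0.08],"yaw": 0},{"xyz": [0,0,0.13],"yaw": 0}], jaw=0.4)

```text
time: 6.28
tool_pos: [0.6526, -0.0123, 0.1942]
orientation: [180.0, -0.0, 174.8]
force: [1.3, -0.6, 0.6]
grip_width: 0.599
```

Request:
drive_tool(steps=[{"xyz": [-0.04,0.04,0.01],"yaw": 0},{"xyz": [-0.08,0.08,0.01],"yaw": 0},{"xyz": [-0.12,0.12,0.01],"yaw": 0},{"xyz": [-0.16,0.16,0.01],"yaw": 0},{"xyz": [-0.2,0.2,0.01],"yaw": 0},{"xyz": [-0.243,0.245,0],"yaw": 0},{"xyz": [-0.243,0.245,-0.03],"yaw": 0},{"xyz": [-0.243,0.245,-0.06],"yaw": 0},{"xyz": [-0.243,0.245,-0.06],"yaw": 0}], jaw=0)

```text
time: 7.4
tool_pos: [0.4086, 0.2324, 0.1319]
orientation: [-179.9, -0.1, 174.8]
force: [-0.0, 0.5, -0.3]
grip_width: 1.0
```

Run:
```python
from h import *
s=env.get_state(); print(s['tool_pos'],s['grip_width'],s['time'])
d=snap("side","s3",(140,290,180,340),5)
t=snap("top","t3",(110,230,270,400),6)
print(px("side",s['tool_pos']))
```

```text
[0.40857438 0.23242824 0.13186981] 0.9997635545685399 7.4
[225.43918055 302.09188782]
```

View pics/s3.png

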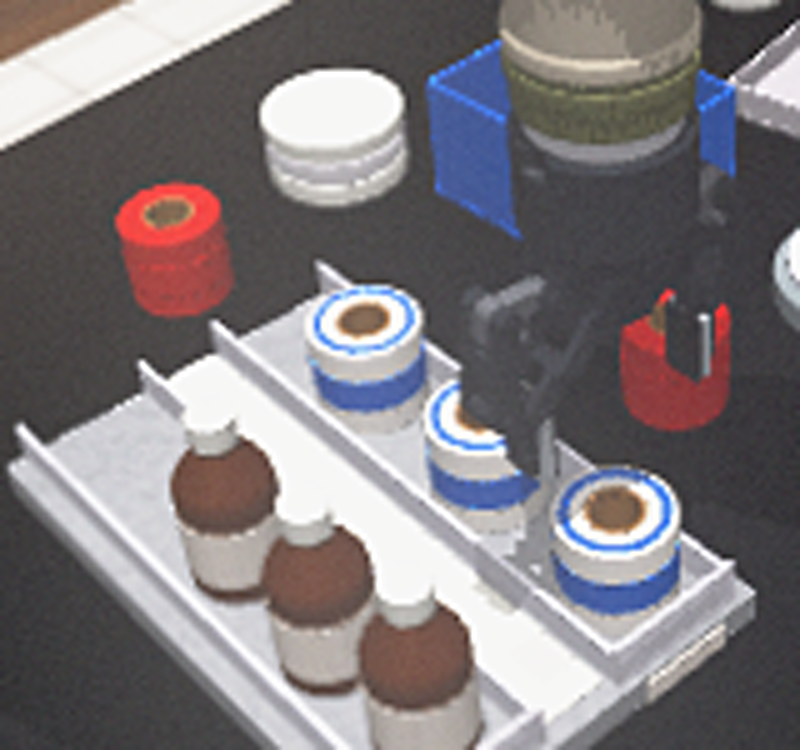

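View pics/t3.png

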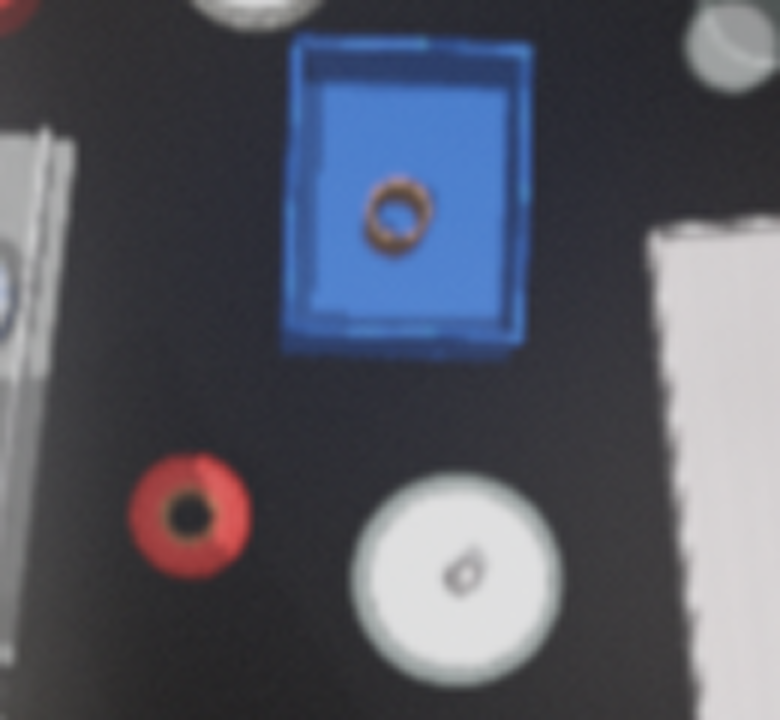

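Run:
```python
from h import *
np.set_printoptions(precision=4,suppress=True)
p=np.array([0.4086,.2324,.1319])
a=np.radians(-5.2); ey=np.array([-np.sin(a),np.cos(a),0])
for s in(1,-1):
  for d in (.0425,.057):
    for z in(.132,.134): 
      q=p+s*d*ey; q[2]=z; r=px("side",q); print(s,d,z,((r-[140,180])*5))
print("old1 top",(px("side",[.4099,.2329,.076])-[140,180])*5)
for n,(cx,cy,z) in dict(foot=(456,580,.02),tip=(464,574,.074),core=(400,210,.06)).items():
    row=(cy+.5)/6-.5+110; col=(cx+.5)/6-.5+270; print(n,row,col,w("top",row,col,z))
t=cv2.imread("pics/t3_full.png"); crop_(t,"sp",(180,232,320,372),14)
hs=cv2.cvtColor(t,cv2.COLOR_BGR2HSV); sub=t[175:236,316:378].astype(int)
for th in(100,130,160,190):
    m=(sub.min(2)>th).astype(np.uint8); cs,_=cv2.findContours(m,0,2); c=max(cs,key=cv2.contourArea); (x,y),(A,B),_=cv2.fitEllipse(c); print(th,x+316,y+175,A,B,w("top",y+175,x+316,.028))
s=cv2.imread("pics/s2_full.png"); crop_(s,"sp2",(170,215,325,380),12)
```

```text
1 0.0425 0.132 [474.8553 538.6117]
1 0.0425 0.134 [471.5624 538.3769]
1 0.057 0.132 [491.8457 513.1367]
1 0.057 0.134 [488.5483 512.8565]
-1 0.0425 0.132 [381.637 678.289]
-1 0.0425 0.134 [378.3826 678.2856]
-1 0.057 0.132 [366.7601 700.5659]
-1 0.057 0.134 [363.5141 700.5967]
old1 top [513.844  610.6581]
foot 206.25 345.5833333333333 [ 0.4635 -0.0465  0.02  ]
tip 205.25 346.9166666666667 [ 0.4647 -0.0458  0.074 ]
core 144.58333333333334 336.25 [ 0.6511 -0.0114  0.06  ]
100 345.72976875305176 206.11676406860352 34.269309997558594 34.415077209472656 [ 0.4636 -0.0462  0.028 ]
130 345.7656059265137 206.14187049865723 33.21817398071289 33.441322326660156 [ 0.4636 -0.0463  0.028 ]
160 345.7976589202881 205.9720287322998 31.16584587097168 31.471162796020508 [ 0.4641 -0.0464  0.028 ]
190 345.97911834716797 205.9040241241455 28.330846786499023 28.96753692626953 [ 0.4643 -0.047   0.028 ]
```

View pics/sp.png

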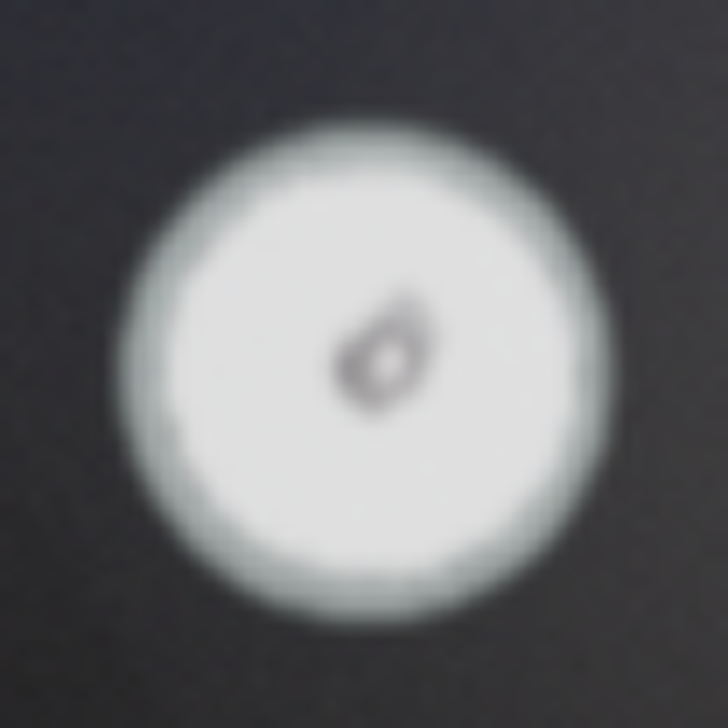

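View pics/sp2.png

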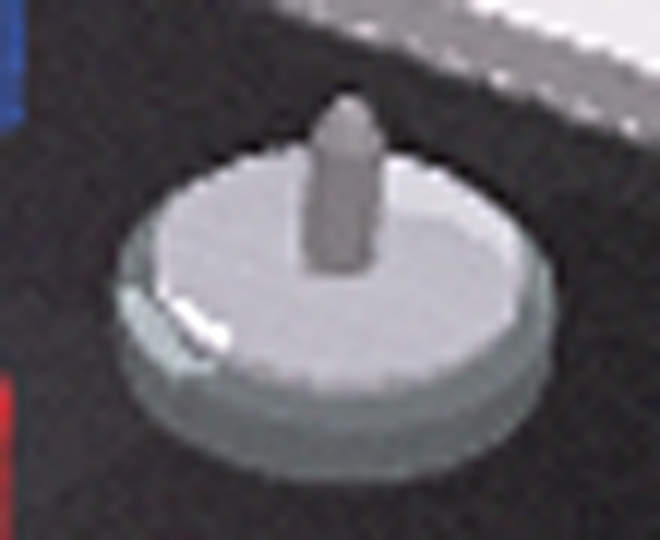

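Request:
drive_tool(steps=[{"xyz": [0.001,0.001,-0.03],"yaw": 0},{"xyz": [0.001,0.001,-0.06],"yaw": 0},{"xyz": [0.001,0.001,-0.077],"yaw": 0},{"xyz": [0.001,0.001,-0.077],"yaw": 0},{"xyz": [0.001,0.001,-0.077],"yaw": 0}])

```text
time: 8.12
tool_pos: [0.4124, 0.2339, 0.0569]
orientation: [179.9, 0.1, 174.8]
force: [0.4, 0.4, -0.5]
grip_width: 1.0
```

Run:
```python
from h import *
s=env.get_state(); print(s['tool_pos'],s['force'])
d=snap("side","s4",(190,290,250,350),7)
```

```text
[0.41242986 0.23394924 0.05691627] [ 0.35877989  0.38941295 -0.5493695 ]
```

View pics/s4.png

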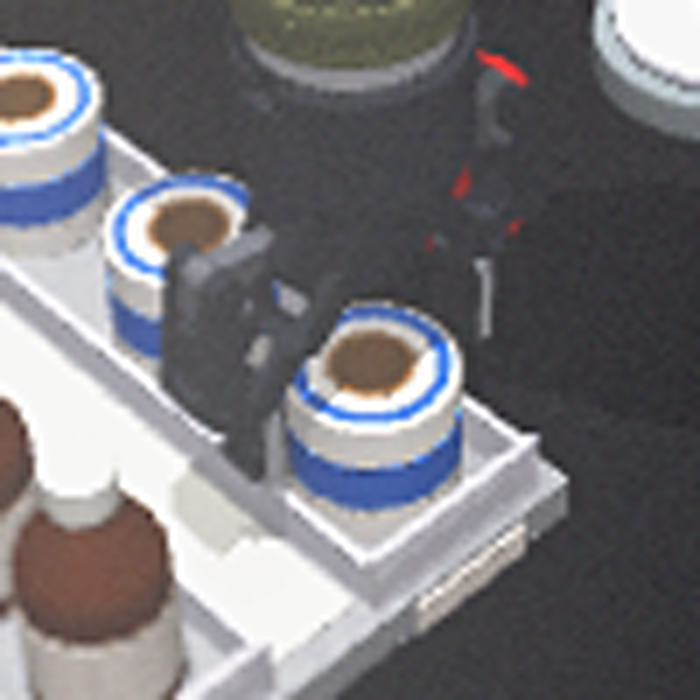

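Request:
drive_tool(steps=[{"xyz": [0,0,0],"yaw": 0},{"xyz": [0,0,0],"yaw": 0},{"xyz": [0,0,0],"yaw": 0},{"xyz": [0,0,0],"yaw": 0}], jaw=1)

```text
time: 8.68
tool_pos: [0.4118, 0.2339, 0.0567]
orientation: [180.0, 0.1, 174.8]
force: [-1.9, -1.6, 8.7]
grip_width: 0.679
```

Request:
drive_tool(steps=[{"xyz": [0,0,0.01],"yaw": 0},{"xyz": [0,0,0.03],"yaw": 0},{"xyz": [0,0,0.07],"yaw": 0},{"xyz": [0,0,0.1],"yaw": 0},{"xyz": [0,0,0.1],"yaw": 0},{"xyz": [0,0,0.1],"yaw": 0}])

```text
time: 9.43
tool_pos: [0.4104, 0.2335, 0.1546]
orientation: [-180.0, -0.1, 174.8]
force: [-1.1, -0.2, -2.5]
grip_width: 0.678
```

Run:
```python
from h import *
s=env.get_state(); print(s['tool_pos'],s['grip_width'],s['force'],s['time'])
d=snap("side","s5",(130,290,230,390),5)
t=snap("top","t5",(160,260,200,320),6)
```

```text
[0.41039386 0.23345789 0.15458986] 0.6780038799937128 [-1.09680362 -0.23668096 -2.54442123] 9.425
```

View pics/s5.png

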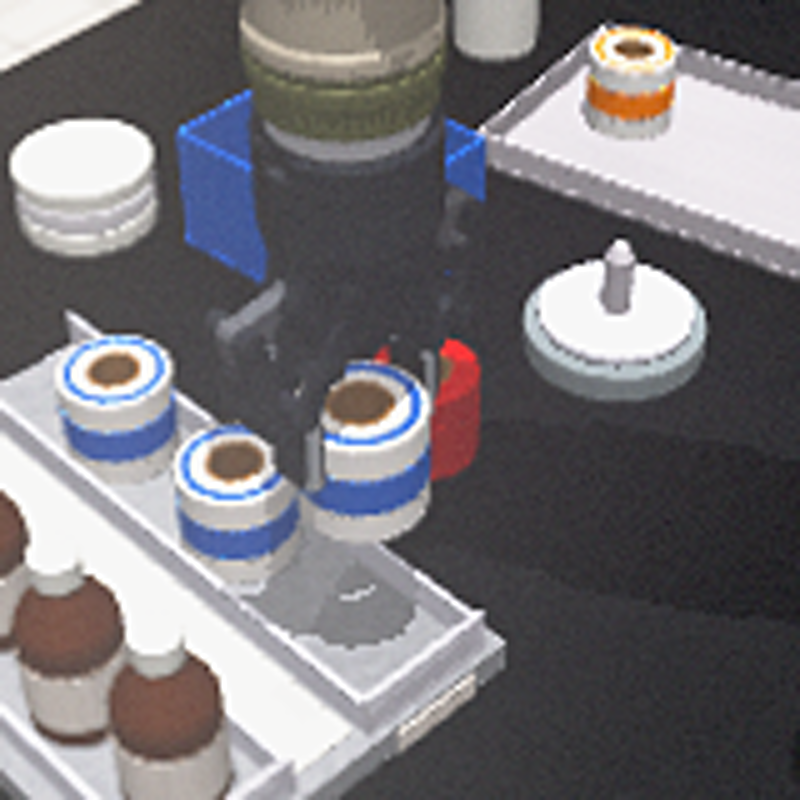

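View pics/t5.png

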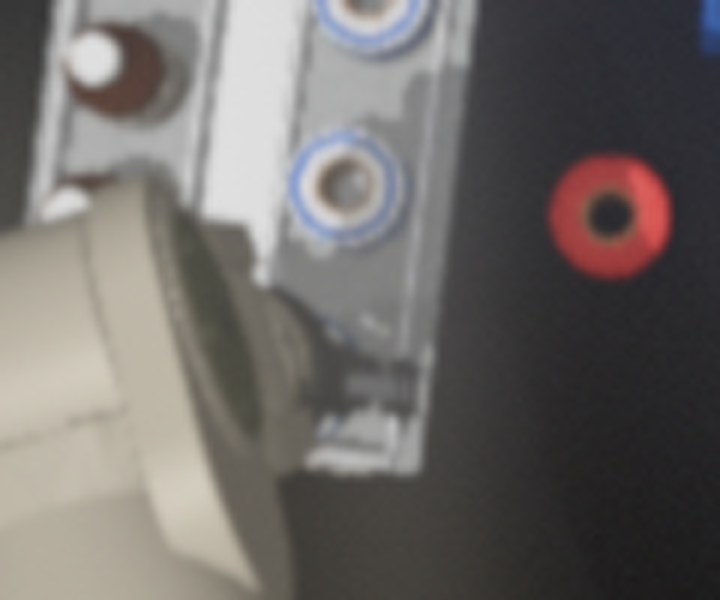

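Request:
drive_tool(steps=[{"xyz": [0.008,-0.04,0],"yaw": 0},{"xyz": [0.016,-0.08,0],"yaw": 0},{"xyz": [0.024,-0.12,0],"yaw": 0},{"xyz": [0.032,-0.16,0],"yaw": 0},{"xyz": [0.04,-0.2,0],"yaw": 0},{"xyz": [0.048,-0.24,0],"yaw": 0},{"xyz": [0.054,-0.27,0],"yaw": 0},{"xyz": [0.054,-0.28,-0.015],"yaw": 0},{"xyz": [0.054,-0.28,-0.03],"yaw": 0},{"xyz": [0.054,-0.28,-0.03],"yaw": 0},{"xyz": [0.054,-0.28,-0.03],"yaw": 0}])

```text
time: 10.9
tool_pos: [0.4646, -0.0453, 0.125]
orientation: [180.0, -0.1, 174.9]
force: [-0.4, 0.2, -2.1]
grip_width: 0.679
```

Run:
```python
from h import *
s=env.get_state(); print(s['tool_pos'],s['grip_width'],s['force'],s['time'])
d=snap("side","s6",(140,220,310,400),8)
t=snap("top","t6",(160,260,290,410),6)
```

```text
[ 0.46455093 -0.04529774  0.12499971] 0.67853396674941 [-0.39195366  0.20071207 -2.12202272] 10.9
```

View pics/s6.png

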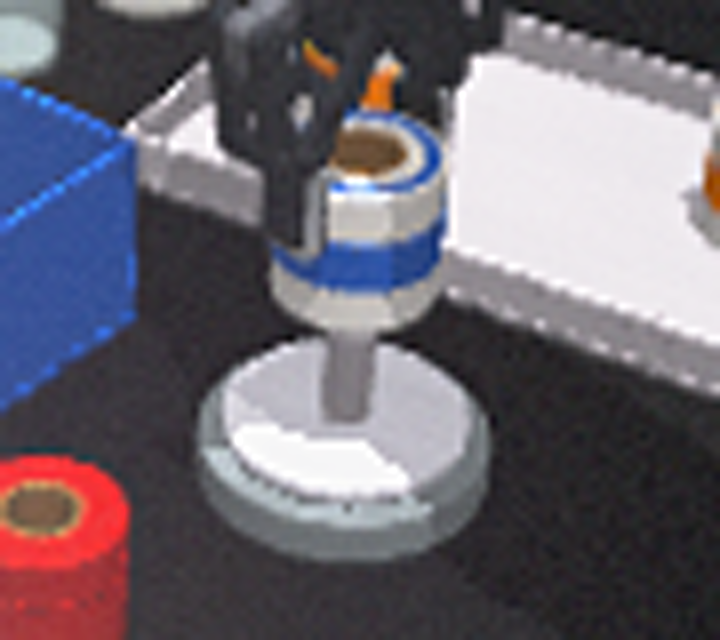

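View pics/t6.png

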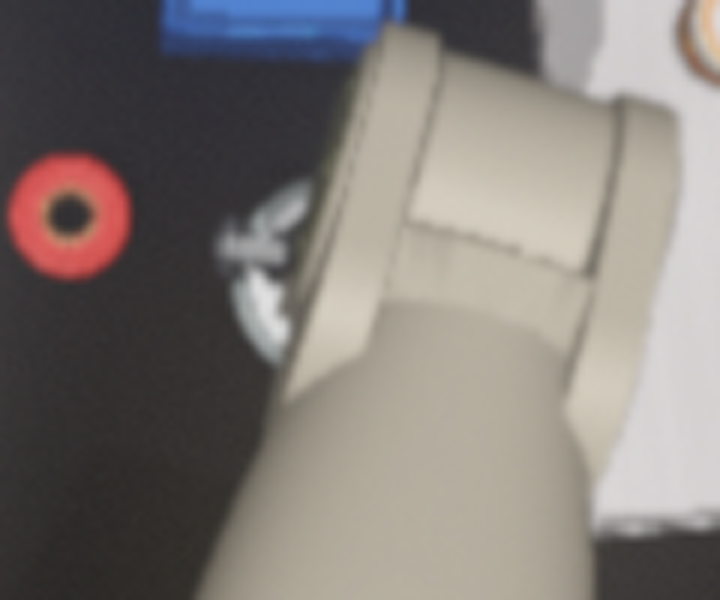

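Run:
```python
from h import *
np.set_printoptions(precision=2,suppress=True,linewidth=200)
im=cv2.imread("pics/s6_full.png").astype(int)
for r in (172,174,176,178,183,186,189): print(r,[tuple(im[r,c]) and int(im[r,c].sum()//3) for c in range(340,370)])
print("spindle axis z", [(z,px("side",[.464,-.0462,z])) for z in(.03,.05,.07,.088,.1,.144)])
print(px("side",[.464-.005*.773,-.0462-.005*.634,.088])-px("side",[.464,-.0462,.088]))
# silhouettes by model
def sil(x,y,r,z0,z1):
    k=np.zeros((400*8,640*8),np.uint8); P=[]
    for z in(z0,z1):
        for a in np.linspace(0,6.283,60): q=px("side",[x+r*np.cos(a),y+r*np.sin(a),z])[::-1]; P.append((q+.5)*8-.5)
    h=cv2.convexHull(np.array(P,np.float32)).astype(int); cv2.fillPoly(k,[h],255); return k
a=sil(.4630,-.0456,.03,.0885,.1445)
b=sil(.464,-.0462,.009,.028,.066)
for r in (166,170,172,174,176,178): 
    c=np.where(a[r*8+4])[0]; print(r,"roll",((c.min()+.5)/8-.5,(c.max()+.5)/8-.5) if len(c) else None)
for r in (183,186,189): 
    c=np.where(b[r*8+4])[0]; print(r,"sp",((c.min()+.5)/8-.5,(c.max()+.5)/8-.5) if len(c) else None)
```

```text
172 [46, 46, 44, 55, 108, 82, 88, 110, 114, 91, 92, 96, 94, 93, 93, 97, 99, 100, 101, 88, 83, 80, 81, 77, 72, 141, 138, 150, 177, 181]
174 [48, 48, 38, 80, 150, 146, 129, 92, 80, 81, 96, 97, 95, 102, 100, 94, 99, 98, 100, 83, 80, 81, 76, 110, 140, 144, 143, 141, 140, 140]
176 [48, 49, 44, 42, 150, 150, 154, 155, 157, 150, 184, 138, 156, 139, 138, 142, 140, 136, 116, 157, 157, 152, 158, 150, 142, 107, 207, 170, 143, 144]
178 [49, 52, 47, 45, 47, 100, 159, 160, 175, 183, 184, 184, 189, 190, 193, 193, 191, 194, 192, 155, 159, 158, 158, 105, 38, 41, 44, 61, 74, 69]
183 [44, 38, 42, 34, 111, 215, 209, 188, 191, 191, 170, 113, 124, 127, 128, 124, 112, 185, 194, 146, 64, 29, 33, 40, 43, 44, 41, 35, 43, 45]
186 [213, 221, 191, 188, 190, 191, 190, 186, 190, 192, 147, 116, 122, 126, 127, 120, 127, 194, 192, 192, 193, 195, 195, 192, 190, 102, 35, 38, 40, 37]
189 [188, 188, 189, 188, 190, 194, 193, 191, 192, 194, 132, 117, 125, 124, 124, 115, 168, 195, 190, 190, 188, 187, 187, 186, 189, 187, 193, 200, 112, 47]
spindle axis z [(0.03, array([192.05, 351.87])), (0.05, array([186.64, 352.3 ])), (0.07, array([181.11, 352.74])), (0.088, array([176.01, 353.14])), (0.1, array([172.55, 353.41])), (0.144, array([159.42, 354.44]))]
[0.01 1.76]
166 roll (np.float64(343.1875), np.float64(364.9375))
170 roll (np.float64(342.9375), np.float64(364.5625))
172 roll (np.float64(342.9375), np.float64(364.3125))
174 roll (np.float64(342.8125), np.float64(364.0625))
176 roll (np.float64(342.6875), np.float64(363.9375))
178 roll (np.float64(343.5625), np.float64(363.5625))
183 sp (np.float64(349.3125), np.float64(355.5625))
186 sp (np.float64(349.1875), np.float64(355.3125))
189 sp (np.float64(348.9375), np.float64(355.0625))
```

Request:
drive_tool(steps=[{"xyz": [-0.001,-0.001,-0.01],"yaw": 0},{"xyz": [-0.001,-0.001,-0.02],"yaw": 0},{"xyz": [-0.001,-0.001,-0.03],"yaw": 0},{"xyz": [-0.001,-0.001,-0.03],"yaw": 0}])

```text
time: 11.5
tool_pos: [0.463, -0.0471, 0.0941]
orientation: [180.0, -0.1, 174.8]
force: [0.8, 0.1, -2.4]
grip_width: 0.679
```

Run:
```python
from h import *
s=env.get_state(); print(s['tool_pos'],s['grip_width'],s['force'],s['ft_torque'],s['time'])
d=snap("side","s7",(140,220,310,400),8)
```

```text
[ 0.46301739 -0.04712107  0.09412929] 0.6785354165580822 [ 0.81936961  0.11513126 -2.43668619] [ 0.04671157  0.04503565 -0.01893789] 11.5
```

View pics/s7.png

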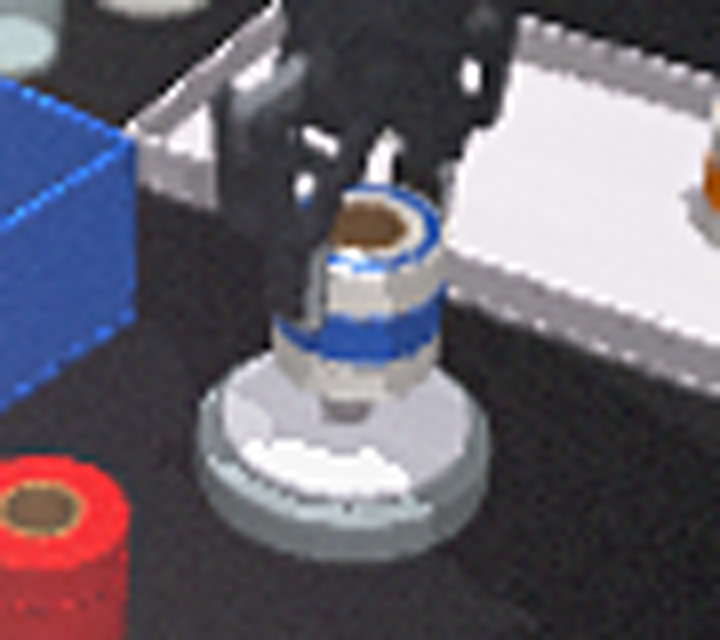

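Request:
drive_tool(steps=[{"xyz": [0,0,-0.01],"yaw": 0},{"xyz": [0,0,-0.02],"yaw": 0},{"xyz": [0,0,-0.027],"yaw": 0},{"xyz": [0,0,-0.028],"yaw": 0},{"xyz": [0,0,-0.028],"yaw": 0}])

```text
time: 12.18
tool_pos: [0.464, -0.0474, 0.0673]
orientation: [180.0, -0.0, 174.8]
force: [0.4, 0.0, -1.8]
grip_width: 0.675
```

Nearly down with no contact force; release and retreat.

Request:
drive_tool(steps=[{"xyz": [0,0,-0.001],"yaw": 0},{"xyz": [0,0,-0.001],"yaw": 0},{"xyz": [0,0,-0.001],"yaw": 0},{"xyz": [0,0,0.01],"yaw": 0},{"xyz": [0,0,0.04],"yaw": 0},{"xyz": [0,0,0.08],"yaw": 0},{"xyz": [0,0.04,0.1],"yaw": 0},{"xyz": [0.01,0.09,0.1],"yaw": 0},{"xyz": [0.02,0.14,0.1],"yaw": 0},{"xyz": [0.03,0.19,0.1],"yaw": 0},{"xyz": [0.035,0.24,0.1],"yaw": 0},{"xyz": [0.038,0.27,0.09],"yaw": 0},{"xyz": [0.038,0.27,0.07],"yaw": 0},{"xyz": [0.038,0.27,0.07],"yaw": 0}], jaw=0)

```text
time: 13.92
tool_pos: [0.5008, 0.2228, 0.1366]
orientation: [-179.9, -0.1, 174.9]
force: [-0.6, -0.3, 0.2]
grip_width: 1.005
```

Run:
```python
from h import *
s=env.get_state(); print(s['tool_pos'],s['grip_width'],s['force'],s['time'])
d=snap("side","s8",(130,290,200,400),4)
t=snap("top","t8",(140,260,200,380),4)
```

```text
[0.50075779 0.22283032 0.13658038] 1.0047004555976184 [-0.56892869 -0.28739234  0.21178975] 13.925
```

View pics/s8.png

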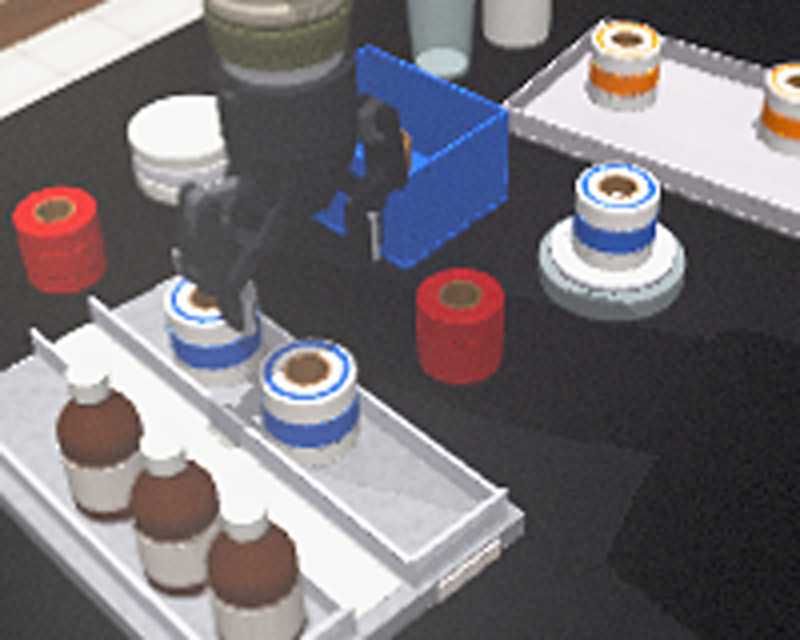

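View pics/t8.png

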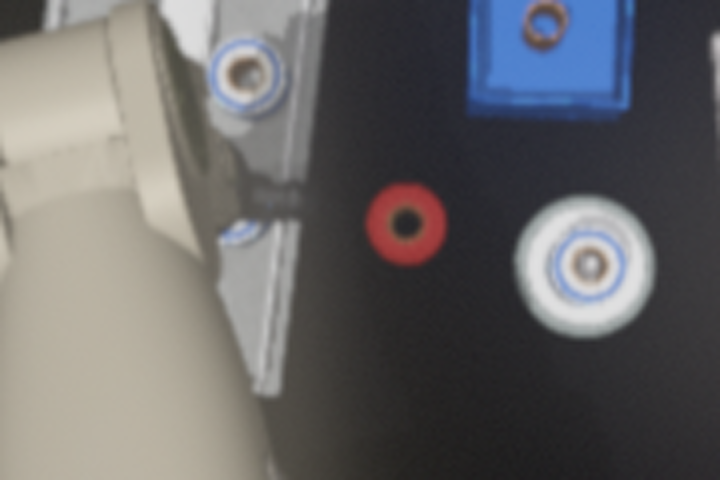

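Request:
drive_tool(steps=[{"xyz": [0.001,0.002,-0.03],"yaw": 0},{"xyz": [0.001,0.002,-0.06],"yaw": 0},{"xyz": [0.001,0.002,-0.08],"yaw": 0},{"xyz": [0.001,0.002,-0.08],"yaw": 0},{"xyz": [0.001,0.002,-0.08],"yaw": 0}])

```text
time: 14.65
tool_pos: [0.504, 0.2246, 0.0588]
orientation: [180.0, 0.1, 174.8]
force: [-0.1, -0.2, 0.1]
grip_width: 1.002
```

Request:
drive_tool(steps=[{"xyz": [0,0,0],"yaw": 0},{"xyz": [0,0,0],"yaw": 0},{"xyz": [0,0,0],"yaw": 0},{"xyz": [0,0,0],"yaw": 0}], jaw=1)

```text
time: 15.15
tool_pos: [0.5041, 0.2248, 0.0591]
orientation: [180.0, 0.2, 174.8]
force: [-0.4, -0.2, 6.2]
grip_width: 0.677
```

Request:
drive_tool(steps=[{"xyz": [0,0,0.003],"yaw": 0},{"xyz": [-0.015,0.001,0.004],"yaw": 0},{"xyz": [-0.03,0.003,0.004],"yaw": 0},{"xyz": [-0.05,0.005,0.004],"yaw": 0},{"xyz": [-0.07,0.006,0.004],"yaw": 0},{"xyz": [-0.085,0.008,0.004],"yaw": 0},{"xyz": [-0.095,0.009,0.004],"yaw": 0},{"xyz": [-0.1,0.009,0.004],"yaw": 0},{"xyz": [-0.1,0.009,0.004],"yaw": 0},{"xyz": [-0.1,0.009,0.004],"yaw": 0}])

```text
time: 16.4
tool_pos: [0.4037, 0.2337, 0.0614]
orientation: [180.0, 0.0, 174.8]
force: [-0.6, -0.2, -1.9]
grip_width: 0.679
```

Run:
```python
from h import *
s=env.get_state(); print(s['tool_pos'],s['grip_width'],s['force'],s['time'])
d=snap("side","s9",(180,290,240,350),7)
t=snap("top","t9",(140,260,200,380),4)
```

```text
[0.40368671 0.23370861 0.061422  ] 0.6787996382882104 [-0.61285265 -0.22086304 -1.90173589] 16.4
```

View pics/s9.png

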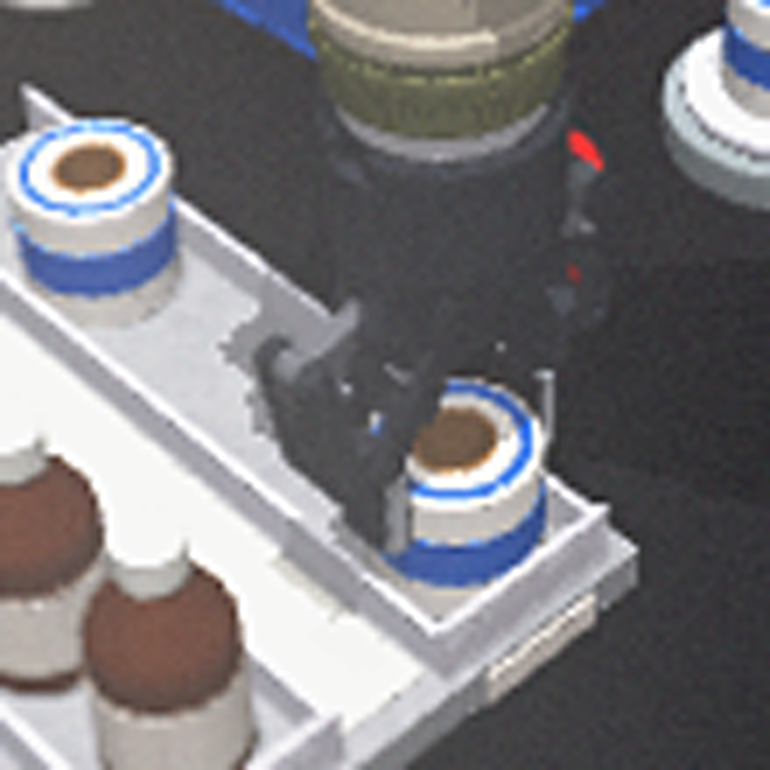

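Request:
drive_tool(steps=[{"xyz": [-0.002,0,-0.001],"yaw": 0},{"xyz": [-0.004,0,-0.002],"yaw": 0},{"xyz": [-0.005,0.001,-0.002],"yaw": 0},{"xyz": [-0.005,0.001,-0.003],"yaw": 0},{"xyz": [-0.005,0.001,-0.003],"yaw": 0}])

```text
time: 17.12
tool_pos: [0.4007, 0.2346, 0.0594]
orientation: [-180.0, 0.3, 174.8]
force: [5.5, -2.2, 0.8]
grip_width: 0.677
```

Request:
drive_tool(steps=[{"xyz": [-0.002,0,0],"yaw": 0},{"xyz": [-0.003,0,0],"yaw": 0},{"xyz": [-0.003,0,0],"yaw": 0}])

```text
time: 17.5
tool_pos: [0.4001, 0.2346, 0.0599]
orientation: [180.0, 0.6, 174.7]
force: [9.9, -4.7, -0.4]
grip_width: 0.681
```

Request:
drive_tool(steps=[{"xyz": [0.003,0,0],"yaw": 0},{"xyz": [0.006,0,-0.001],"yaw": 0},{"xyz": [0.006,0,-0.001],"yaw": 0},{"xyz": [0.006,0,-0.001],"yaw": 0}])

```text
time: 18.0
tool_pos: [0.4011, 0.2346, 0.0591]
orientation: [180.0, 0.1, 174.8]
force: [-3.2, -2.7, 16.5]
grip_width: 0.681
```

Request:
drive_tool(steps=[{"xyz": [0,0,0],"yaw": 0},{"xyz": [0,0,0],"yaw": 0},{"xyz": [0,0,0],"yaw": 0},{"xyz": [0,0,0.01],"yaw": 0},{"xyz": [0,0,0.04],"yaw": 0},{"xyz": [0,0,0.08],"yaw": 0},{"xyz": [0.04,-0.004,0.08],"yaw": 0},{"xyz": [0.09,-0.008,0.08],"yaw": 0},{"xyz": [0.14,-0.013,0.08],"yaw": 0},{"xyz": [0.18,-0.016,0.08],"yaw": 0},{"xyz": [0.199,-0.018,0.08],"yaw": 0},{"xyz": [0.199,-0.018,0.08],"yaw": 0},{"xyz": [0.199,-0.018,0.08],"yaw": 0}], jaw=0)

```text
time: 19.62
tool_pos: [0.599, 0.2167, 0.1373]
orientation: [-180.0, -0.1, 174.8]
force: [-0.5, 0.1, 0.5]
grip_width: 1.0
```

Run:
```python
from h import *
s=env.get_state(); print(s['tool_pos'],s['grip_width'],s['force'],s['time'])
d=snap("side","s10",(150,290,230,350),5)
t=snap("top","t10",(120,260,200,440),3)
```

```text
[0.59899256 0.21670794 0.13731589] 0.9998029787782717 [-0.48437059  0.14885887  0.50557863] 19.625
```

View pics/s10.png

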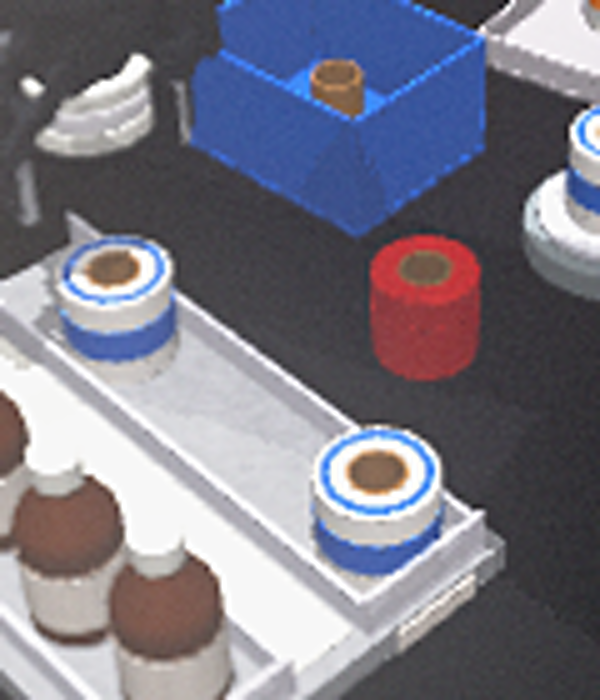

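View pics/t10.png

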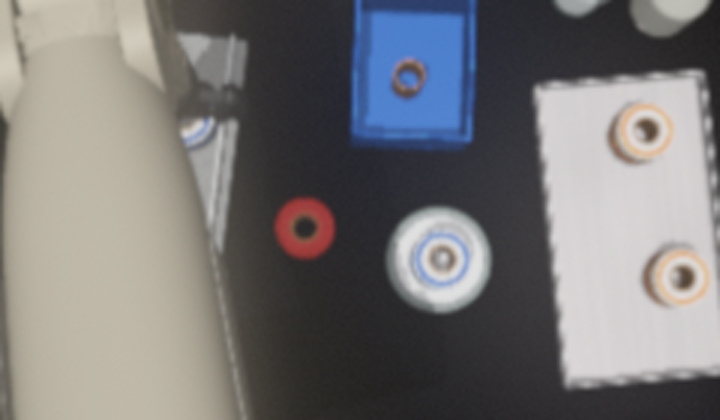

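Request:
drive_tool(steps=[{"xyz": [0,-0.002,-0.03],"yaw": 0},{"xyz": [0,-0.002,-0.06],"yaw": 0},{"xyz": [0,-0.002,-0.08],"yaw": 0},{"xyz": [0,-0.002,-0.08],"yaw": 0},{"xyz": [0,-0.002,-0.08],"yaw": 0}])

```text
time: 20.35
tool_pos: [0.6002, 0.215, 0.0585]
orientation: [180.0, 0.1, 174.8]
force: [0.8, 1.0, -0.3]
grip_width: 1.003
```

Request:
drive_tool(steps=[{"xyz": [0,0,0],"yaw": 0},{"xyz": [0,0,0],"yaw": 0},{"xyz": [0,0,0],"yaw": 0},{"xyz": [0,0,0],"yaw": 0}], jaw=1)

```text
time: 20.85
tool_pos: [0.6013, 0.215, 0.0593]
orientation: [179.9, 0.2, 174.8]
force: [-0.8, 0.3, 6.9]
grip_width: 0.68
```

Request:
drive_tool(steps=[{"xyz": [0,0,0.003],"yaw": 0},{"xyz": [-0.015,0.001,0.004],"yaw": 0},{"xyz": [-0.03,0.003,0.004],"yaw": 0},{"xyz": [-0.05,0.005,0.004],"yaw": 0},{"xyz": [-0.07,0.006,0.004],"yaw": 0},{"xyz": [-0.09,0.008,0.004],"yaw": 0},{"xyz": [-0.11,0.01,0.004],"yaw": 0},{"xyz": [-0.125,0.012,0.004],"yaw": 0},{"xyz": [-0.132,0.013,0.004],"yaw": 0},{"xyz": [-0.136,0.013,0.003],"yaw": 0},{"xyz": [-0.136,0.013,0.002],"yaw": 0},{"xyz": [-0.136,0.013,0.002],"yaw": 0}])

```text
time: 22.35
tool_pos: [0.4645, 0.2276, 0.0593]
orientation: [180.0, 0.0, 174.8]
force: [-0.6, 0.7, -1.8]
grip_width: 0.674
```

Run:
```python
from h import *
s=env.get_state(); print(s['tool_pos'],s['grip_width'],s['force'],s['time'])
d=snap("side","s11",(180,290,240,350),7)
```

```text
[0.46449339 0.22760284 0.05929032] 0.6743932496452282 [-0.59669343  0.68667065 -1.82029592] 22.35
```

View pics/s11.png

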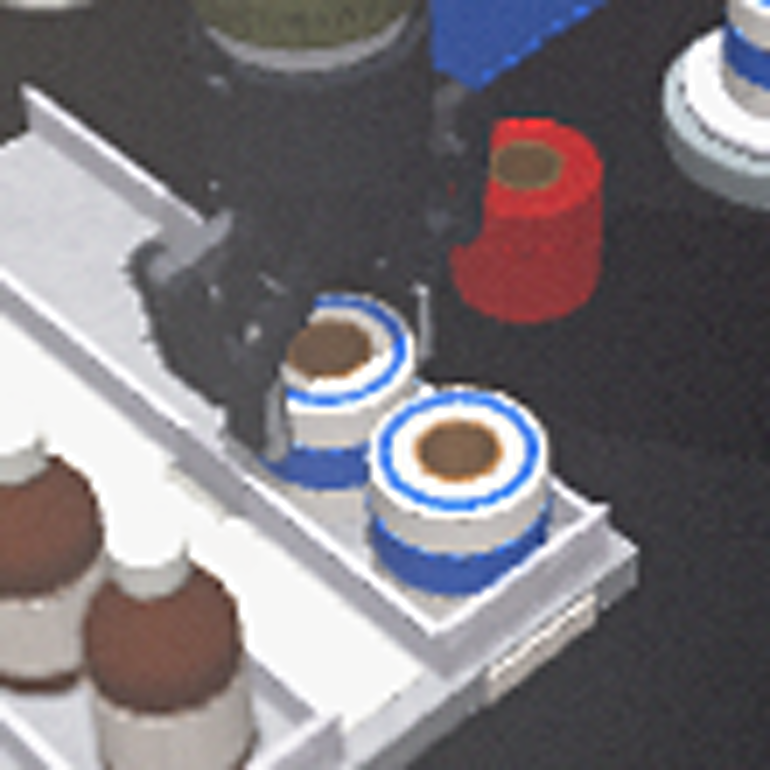

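Request:
drive_tool(steps=[{"xyz": [-0.001,0,-0.001],"yaw": 0},{"xyz": [-0.001,0,-0.002],"yaw": 0},{"xyz": [-0.001,0,-0.002],"yaw": 0}])

```text
time: 22.78
tool_pos: [0.4645, 0.2276, 0.0592]
orientation: [180.0, 0.2, 174.8]
force: [-1.2, -2.5, 12.2]
grip_width: 0.68
```

Request:
drive_tool(steps=[{"xyz": [0,0,0],"yaw": 0},{"xyz": [0,0,0],"yaw": 0},{"xyz": [0,0,0],"yaw": 0},{"xyz": [0,0,0.01],"yaw": 0},{"xyz": [0,0,0.04],"yaw": 0},{"xyz": [0,0,0.08],"yaw": 0},{"xyz": [0,-0.02,0.12],"yaw": 0},{"xyz": [0.0,-0.06,0.14],"yaw": 0},{"xyz": [0.0,-0.11,0.14],"yaw": 0},{"xyz": [0.0,-0.15,0.14],"yaw": 0},{"xyz": [0,-0.17,0.14],"yaw": 0}], jaw=0)

```text
time: 24.15
tool_pos: [0.463, 0.0559, 0.1982]
orientation: [-180.0, 0.1, 174.7]
force: [0.3, 0.5, -0.5]
grip_width: 1.005
```

Run:
```python
from h import *
s=env.get_state(); print(s['tool_pos'],s['grip_width'],s['force'],s['time'])
d=snap("side","s12",(150,290,230,430),4)
t=snap("top","t12",(120,260,200,320),5); crop_(t,"t12b",(130,260,330,460),5)
```

```text
[0.46299048 0.05587349 0.19816329] 1.005197275163547 [ 0.31152605  0.46659721 -0.49031848] 24.15
```

View pics/s12.png

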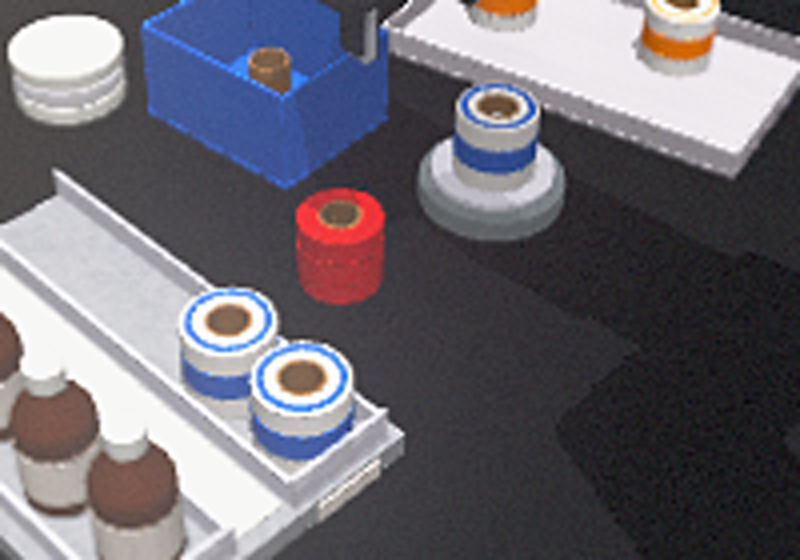

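View pics/t12.png

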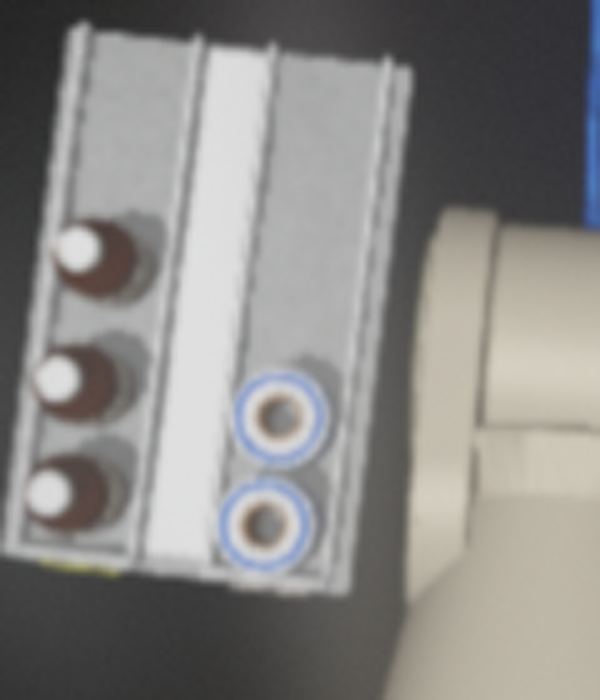

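View pics/t12b.png

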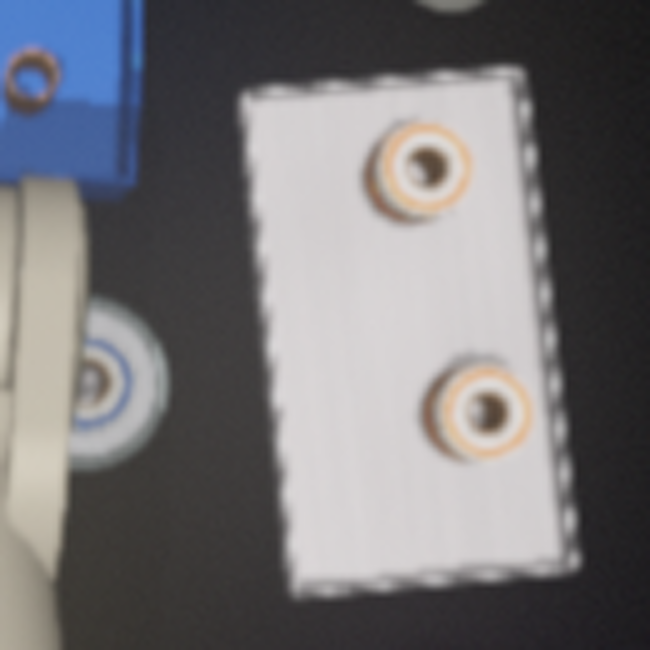

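Run:
```python
from h import *
np.set_printoptions(precision=4,suppress=True)
f=lambda cx,cy,z:w("top",(cy+.5)/5-.5+130,(cx+.5)/5-.5+330,z)
g=lambda cx,cy,z:w("top",(cy+.5)/5-.5+120,(cx+.5)/5-.5+200,z)
print("newA",f(426,168,.059),"newB",f(487,411,.059))
o2=g(266,525,.076);o3=g(281,419,.076);print("old2",o2,"old3",o3,o3-o2,np.linalg.norm((o3-o2)))
```

```text
newA [ 0.5991 -0.2549  0.059 ] newB [ 0.4501 -0.2932  0.059 ]
old2 [0.401  0.2351 0.076 ] old3 [0.4646 0.228  0.076 ] [ 0.0636 -0.0072  0.    ] 0.06401891169041492
```

Request:
drive_tool(steps=[{"xyz": [0,-0.04,0],"yaw": 0},{"xyz": [0,-0.09,0],"yaw": 0},{"xyz": [0,-0.14,0],"yaw": 0},{"xyz": [0,-0.19,0],"yaw": 0},{"xyz": [0,-0.24,0],"yaw": 0},{"xyz": [-0.01,-0.29,-0.02],"yaw": 0},{"xyz": [-0.013,-0.33,-0.05],"yaw": 0},{"xyz": [-0.013,-0.35,-0.08],"yaw": 0},{"xyz": [-0.013,-0.35,-0.09],"yaw": 0},{"xyz": [-0.013,-0.35,-0.09],"yaw": 0}])

```text
time: 25.5
tool_pos: [0.4499, -0.291, 0.107]
orientation: [179.9, -0.1, 174.8]
force: [0.2, -0.2, 0.6]
grip_width: 0.996
```

Run:
```python
from h import *
s=env.get_state(); print(s['tool_pos'],s['grip_width'],s['force'],s['time'])
d=snap("side","s13",(80,220,320,460),5)
t=snap("top","t13",(120,260,300,460),4)
print((px("side",s['tool_pos'])-[80,320])*5, (px("side",[.4501,-.2932,.059])-[80,320])*5)
```

```text
[ 0.44985168 -0.29095272  0.10697154] 0.9964756345030952 [ 0.24552722 -0.18538433  0.57704539] 25.5
[294.374148   405.60087594] [356.58207197 396.48968557]
```

View pics/s13.png

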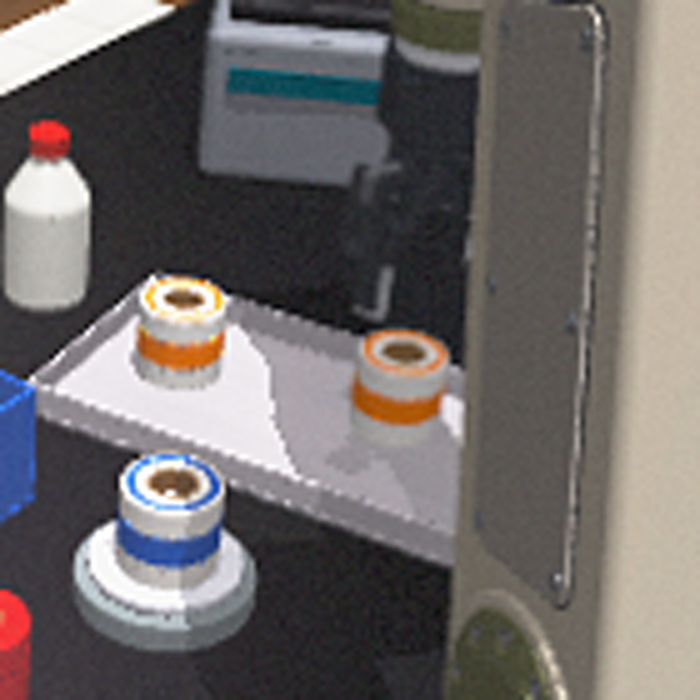

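View pics/t13.png

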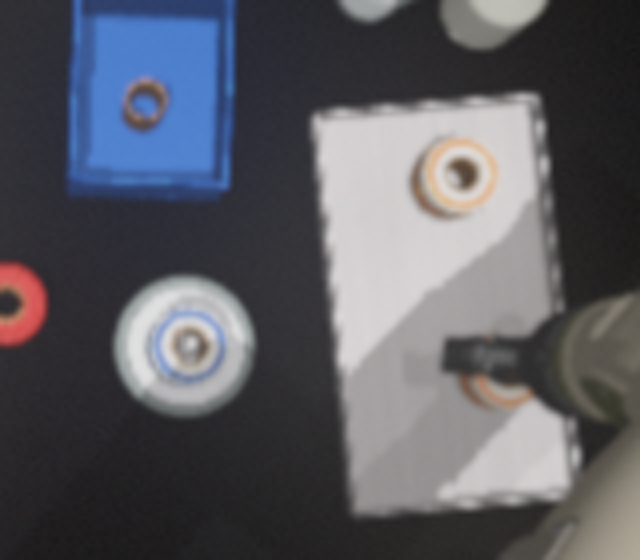

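Request:
drive_tool(steps=[{"xyz": [0,-0.001,-0.03],"yaw": 0},{"xyz": [0,-0.001,-0.055],"yaw": 0},{"xyz": [0,-0.001,-0.06],"yaw": 0},{"xyz": [0,-0.001,-0.06],"yaw": 0},{"xyz": [0,-0.001,-0.06],"yaw": 0}])

```text
time: 26.22
tool_pos: [0.4509, -0.2938, 0.0488]
orientation: [-179.9, 0.1, 174.8]
force: [-0.3, 0.4, 0.7]
grip_width: 0.999
```

Request:
drive_tool(steps=[{"xyz": [0,0,0],"yaw": 0},{"xyz": [0,0,0],"yaw": 0},{"xyz": [0,0,0],"yaw": 0},{"xyz": [0,0,0],"yaw": 0}], jaw=1)

```text
time: 26.72
tool_pos: [0.4505, -0.2939, 0.0489]
orientation: [-179.9, 0.1, 174.8]
force: [-2.1, 1.9, 9.4]
grip_width: 0.68
```

Request:
drive_tool(steps=[{"xyz": [0,0,0.01],"yaw": 0},{"xyz": [0,0,0.03],"yaw": 0},{"xyz": [0,0,0.07],"yaw": 0},{"xyz": [0,0,0.11],"yaw": 0},{"xyz": [0,0,0.14],"yaw": 0},{"xyz": [0.01,0.03,0.15],"yaw": 0},{"xyz": [0.02,0.08,0.15],"yaw": 0},{"xyz": [0.03,0.13,0.15],"yaw": 0},{"xyz": [0.03,0.17,0.15],"yaw": 0},{"xyz": [0.03,0.17,0.15],"yaw": 0}])

```text
time: 27.98
tool_pos: [0.4794, -0.1207, 0.1976]
orientation: [180.0, -0.0, 175.0]
force: [0.8, -0.7, -0.2]
grip_width: 0.682
```

Run:
```python
from h import *
s=env.get_state(); print(s['tool_pos'],s['grip_width'],s['force'],s['time'])
d=snap("side","s14",(80,220,320,460),5)
```

```text
[ 0.47942599 -0.12073203  0.19764291] 0.6819455575350909 [ 0.8173398  -0.71264722 -0.23175691] 27.975
```

View pics/s14.png

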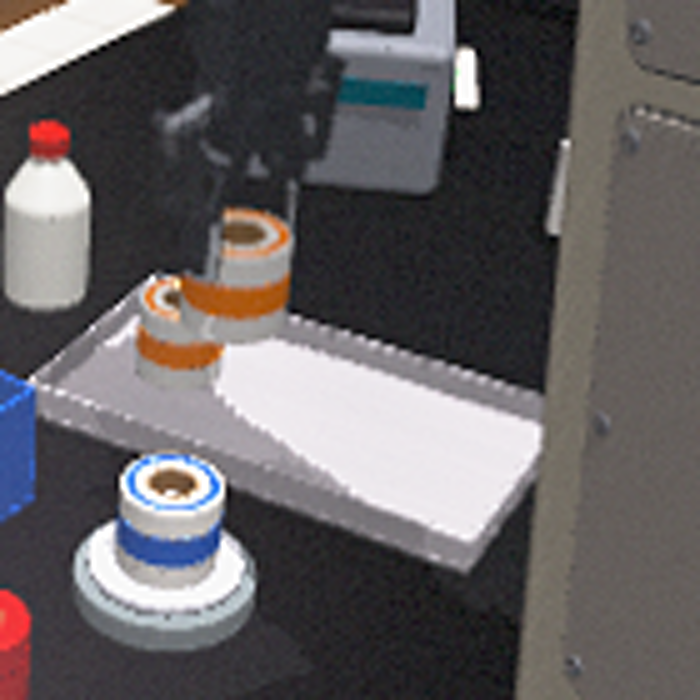

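Request:
drive_tool(steps=[{"xyz": [0.01,0.05,0],"yaw": 0},{"xyz": [0.02,0.1,0],"yaw": 0},{"xyz": [0.03,0.15,0],"yaw": 0},{"xyz": [0.04,0.2,0],"yaw": 0},{"xyz": [0.049,0.25,0],"yaw": 0},{"xyz": [0.049,0.3,0],"yaw": 0},{"xyz": [0.049,0.335,0],"yaw": 0},{"xyz": [0.049,0.345,-0.03],"yaw": 0},{"xyz": [0.049,0.345,-0.06],"yaw": 0},{"xyz": [0.049,0.345,-0.06],"yaw": 0},{"xyz": [0.049,0.345,-0.06],"yaw": 0}])

```text
time: 29.4
tool_pos: [0.53, 0.221, 0.1383]
orientation: [180.0, 0.1, 174.7]
force: [1.2, 0.6, -0.8]
grip_width: 0.682
```

Run:
```python
from h import *
s=env.get_state(); print(s['tool_pos'],s['grip_width'],s['force'],s['time'])
d=snap("side","s15",(150,290,220,360),5)
```

```text
[0.52997307 0.22096425 0.13827217] 0.6817596158231742 [ 1.22209162  0.64624643 -0.84425105] 29.4
```

View pics/s15.png

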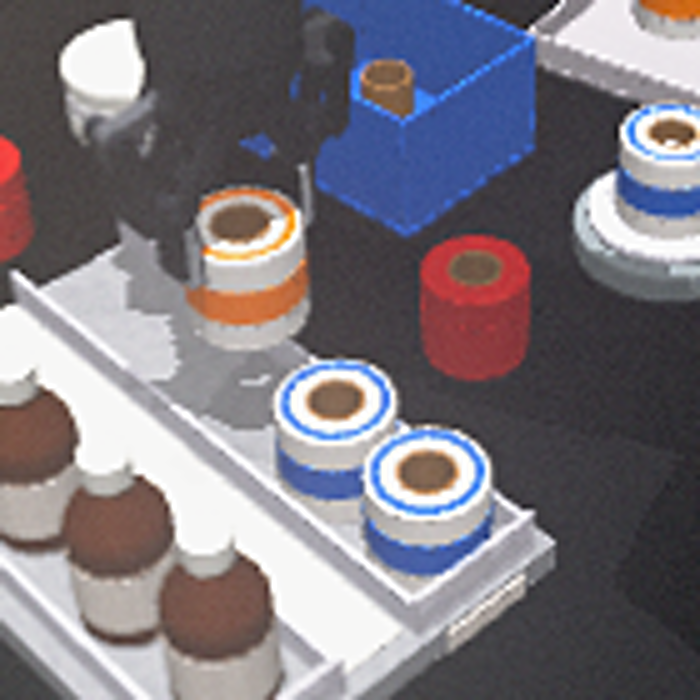

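Request:
drive_tool(steps=[{"xyz": [0,0,-0.02],"yaw": 0},{"xyz": [0,0,-0.04],"yaw": 0},{"xyz": [0,0,-0.055],"yaw": 0},{"xyz": [0,0,-0.065],"yaw": 0},{"xyz": [0,0,-0.069],"yaw": 0},{"xyz": [0,0,-0.07],"yaw": 0},{"xyz": [0,0,-0.07],"yaw": 0}])

```text
time: 30.32
tool_pos: [0.5293, 0.2218, 0.0678]
orientation: [180.0, 0.0, 174.8]
force: [-0.4, -0.6, -1.5]
grip_width: 0.683
```

Run:
```python
from h import *
s=env.get_state(); print(s['tool_pos'],s['grip_width'],s['force'],s['time'])
d=snap("side","s16",(180,280,220,340),6)
```

```text
[0.52934728 0.22178196 0.06778304] 0.6828152122238526 [-0.413251   -0.58313332 -1.51800391] 30.325
```

View pics/s16.png

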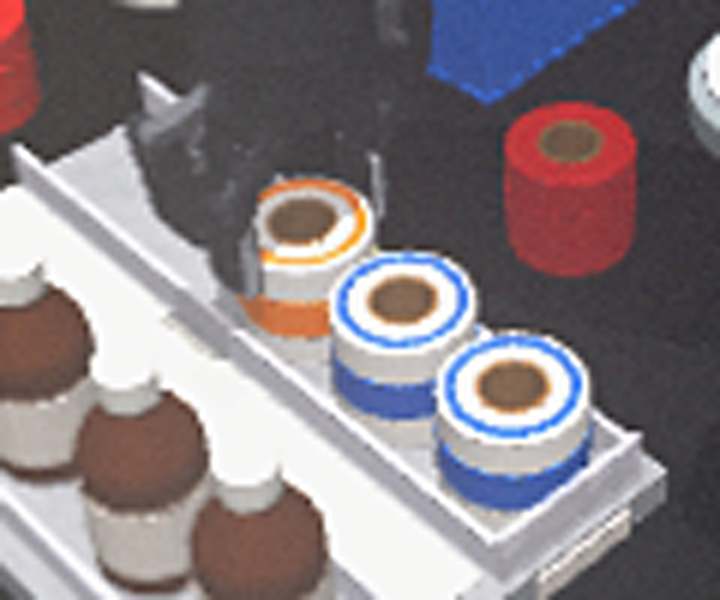

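Request:
drive_tool(steps=[{"xyz": [-0.001,0,-0.001],"yaw": 0},{"xyz": [-0.001,0,-0.002],"yaw": 0},{"xyz": [-0.001,0,-0.002],"yaw": 0}])

```text
time: 30.75
tool_pos: [0.528, 0.2218, 0.066]
orientation: [180.0, 0.0, 174.8]
force: [-2.6, 0.1, 5.0]
grip_width: 0.683
```

Request:
drive_tool(steps=[{"xyz": [0,0,0],"yaw": 0},{"xyz": [0,0,0],"yaw": 0},{"xyz": [0,0,0],"yaw": 0},{"xyz": [0,0,0.01],"yaw": 0},{"xyz": [0,0,0.04],"yaw": 0},{"xyz": [0,0,0.08],"yaw": 0},{"xyz": [0,-0.04,0.12],"yaw": 0},{"xyz": [0,-0.08,0.13],"yaw": 0},{"xyz": [0,-0.13,0.13],"yaw": 0},{"xyz": [0,-0.18,0.13],"yaw": 0},{"xyz": [0,-0.2,0.13],"yaw": 0}], jaw=0)

```text
time: 32.12
tool_pos: [0.5281, 0.0192, 0.1962]
orientation: [-180.0, 0.1, 174.6]
force: [-0.3, 0.6, -0.2]
grip_width: 0.998
```

Run:
```python
from h import *
s=env.get_state(); print(s['tool_pos'],s['grip_width'],s['force'],s['time'])
d=snap("side","s17",(120,290,200,430),3)
t=snap("top","t17",(120,260,200,460),3);crop_(t,"t17a",(120,260,230,290),6);crop_(t,"t17b",(130,260,370,450),6)
```

```text
[0.52807341 0.01920738 0.19624401] 0.9976607054656663 [-0.29497495  0.61718257 -0.18104674] 32.125
```

View pics/s17.png

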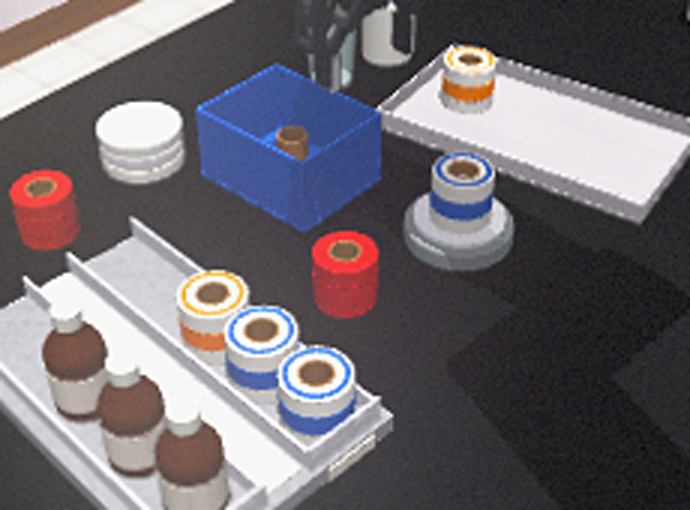

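View pics/t17a.png

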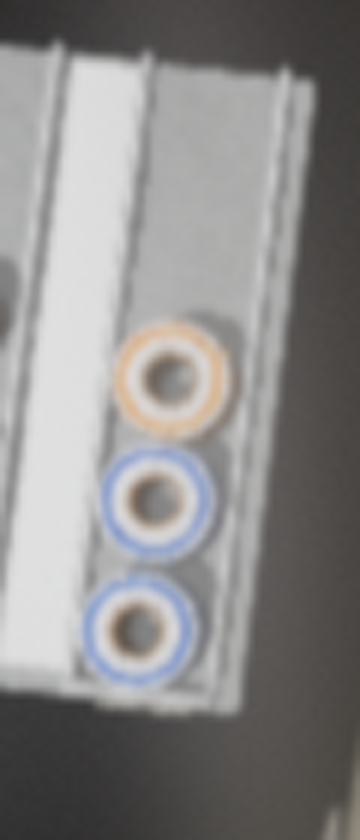

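View pics/t17b.png

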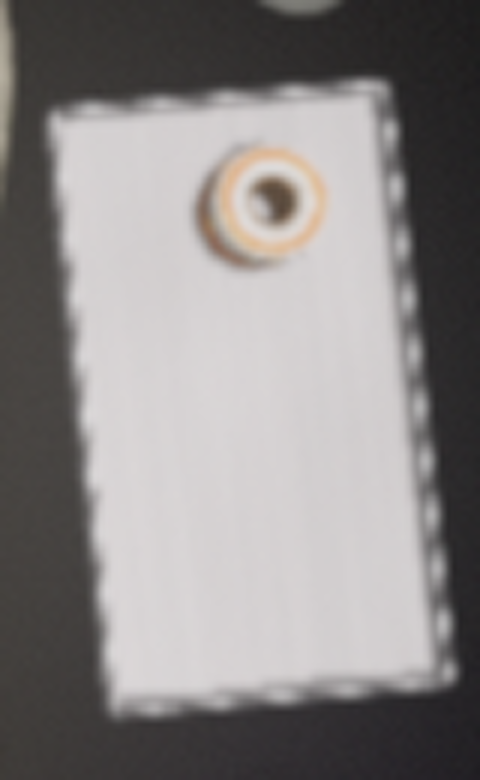

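Request:
drive_tool(steps=[{"xyz": [0.01,-0.04,0.01],"yaw": 0},{"xyz": [0.02,-0.09,0.01],"yaw": 0},{"xyz": [0.035,-0.14,0.01],"yaw": 0},{"xyz": [0.05,-0.19,0.01],"yaw": 0},{"xyz": [0.065,-0.24,0],"yaw": 0},{"xyz": [0.07,-0.27,-0.03],"yaw": 0},{"xyz": [0.071,-0.277,-0.07],"yaw": 0},{"xyz": [0.071,-0.277,-0.09],"yaw": 0},{"xyz": [0.071,-0.277,-0.09],"yaw": 0}])

```text
time: 33.35
tool_pos: [0.5981, -0.2539, 0.1035]
orientation: [179.9, -0.2, 174.8]
force: [0.4, 0.1, 0.5]
grip_width: 0.999
```

Run:
```python
from h import *
s=env.get_state(); print(s['tool_pos'],s['grip_width'],s['force'],s['time'])
d=snap("side","s18",(80,200,320,440),6)
t=snap("top","t18",(90,230,360,460),5)
```

```text
[ 0.5980541  -0.25388317  0.10346032] 0.9990130163040036 [0.40198123 0.10661671 0.51392547] 33.35
```

View pics/s18.png

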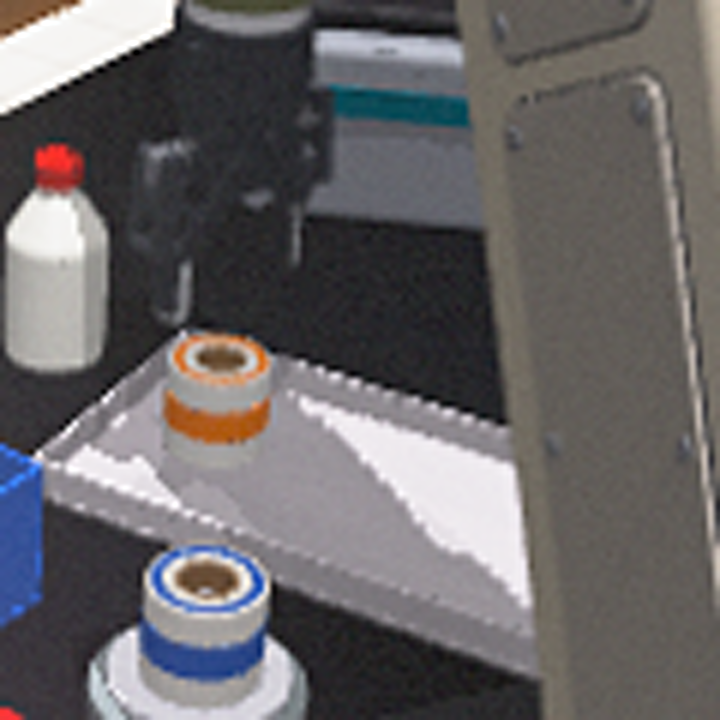

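View pics/t18.png

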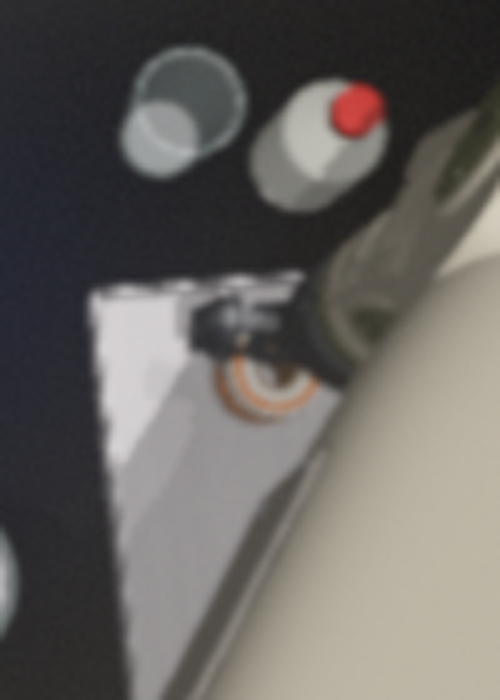

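Request:
drive_tool(steps=[{"xyz": [0,0,-0.03],"yaw": 0},{"xyz": [0,0,-0.053],"yaw": 0},{"xyz": [0,0,-0.058],"yaw": 0},{"xyz": [0,0,-0.058],"yaw": 0},{"xyz": [0,0,-0.058],"yaw": 0}])

```text
time: 34.08
tool_pos: [0.6001, -0.2558, 0.0491]
orientation: [-179.9, 0.1, 174.8]
force: [0.8, 0.4, -0.4]
grip_width: 1.002
```

Request:
drive_tool(steps=[{"xyz": [0,0,0],"yaw": 0},{"xyz": [0,0,0],"yaw": 0},{"xyz": [0,0,0],"yaw": 0},{"xyz": [0,0,0],"yaw": 0}], jaw=1)

```text
time: 34.58
tool_pos: [0.5999, -0.256, 0.0491]
orientation: [-179.9, 0.1, 174.8]
force: [-0.7, 0.4, 5.6]
grip_width: 0.682
```

Request:
drive_tool(steps=[{"xyz": [0,0,0.01],"yaw": 0},{"xyz": [0,0,0.03],"yaw": 0},{"xyz": [0,0,0.07],"yaw": 0},{"xyz": [0,0,0.11],"yaw": 0},{"xyz": [0,0,0.15],"yaw": 0},{"xyz": [0,0.05,0.16],"yaw": 0},{"xyz": [0,0.1,0.16],"yaw": 0},{"xyz": [0,0.15,0.16],"yaw": 0},{"xyz": [0,0.2,0.16],"yaw": 0},{"xyz": [0,0.25,0.16],"yaw": 0},{"xyz": [0,0.3,0.16],"yaw": 0},{"xyz": [0,0.35,0.16],"yaw": 0},{"xyz": [0,0.4,0.16],"yaw": 0},{"xyz": [-0.005,0.45,0.15],"yaw": 0},{"xyz": [-0.005,0.471,0.12],"yaw": 0},{"xyz": [-0.005,0.471,0.095],"yaw": 0},{"xyz": [-0.005,0.471,0.09],"yaw": 0},{"xyz": [-0.005,0.471,0.09],"yaw": 0},{"xyz": [-0.005,0.471,0.09],"yaw": 0}])

```text
time: 36.95
tool_pos: [0.5949, 0.2154, 0.1388]
orientation: [180.0, 0.1, 174.8]
force: [1.1, -1.1, -1.6]
grip_width: 0.681
```

Run:
```python
from h import *
s=env.get_state(); print(s['tool_pos'],s['grip_width'],s['force'],s['time'])
d=snap("side","s19",(150,290,220,360),5)
```

```text
[0.59488873 0.21535901 0.13879381] 0.6812683606078445 [ 1.14749066 -1.11971362 -1.57812793] 36.95
```

View pics/s19.png

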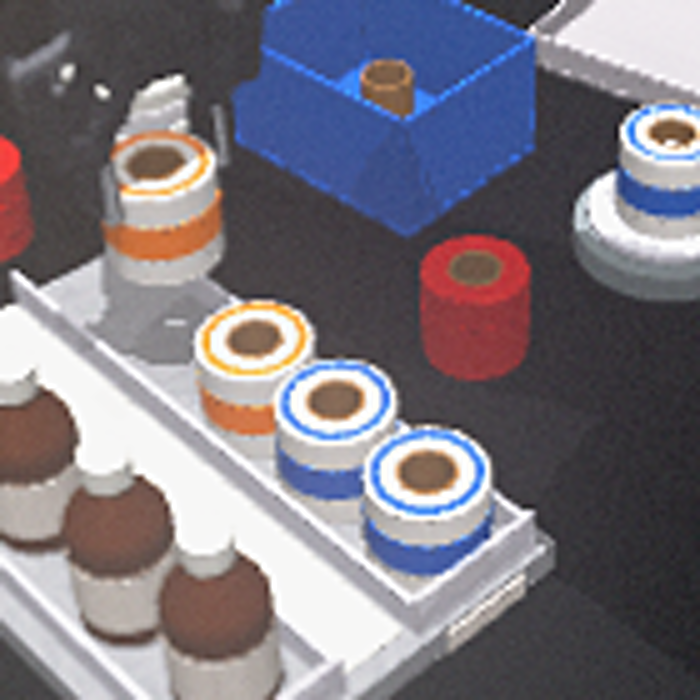

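Request:
drive_tool(steps=[{"xyz": [0,0,-0.02],"yaw": 0},{"xyz": [0,0,-0.04],"yaw": 0},{"xyz": [-0.001,0,-0.055],"yaw": 0},{"xyz": [-0.001,0,-0.065],"yaw": 0},{"xyz": [-0.001,0,-0.069],"yaw": 0},{"xyz": [-0.001,0,-0.07],"yaw": 0},{"xyz": [-0.001,0,-0.07],"yaw": 0}])

```text
time: 37.88
tool_pos: [0.5934, 0.2158, 0.0679]
orientation: [180.0, 0.1, 174.8]
force: [0.6, -1.0, -1.2]
grip_width: 0.683
```

Request:
drive_tool(steps=[{"xyz": [-0.001,0,-0.001],"yaw": 0},{"xyz": [-0.001,0,-0.002],"yaw": 0},{"xyz": [-0.001,0,-0.002],"yaw": 0}])

```text
time: 38.25
tool_pos: [0.5921, 0.2158, 0.0661]
orientation: [180.0, 0.0, 174.8]
force: [-2.5, 0.3, 4.1]
grip_width: 0.681
```

Run:
```python
from h import *
s=env.get_state(); print(s['tool_pos'],s['grip_width'],s['force'],s['time'])
d=snap("side","s20",(180,280,220,340),6)
```

```text
[0.59207171 0.21577005 0.06610258] 0.6809617721662364 [-2.50720018  0.33385176  4.13096265] 38.25
```

View pics/s20.png

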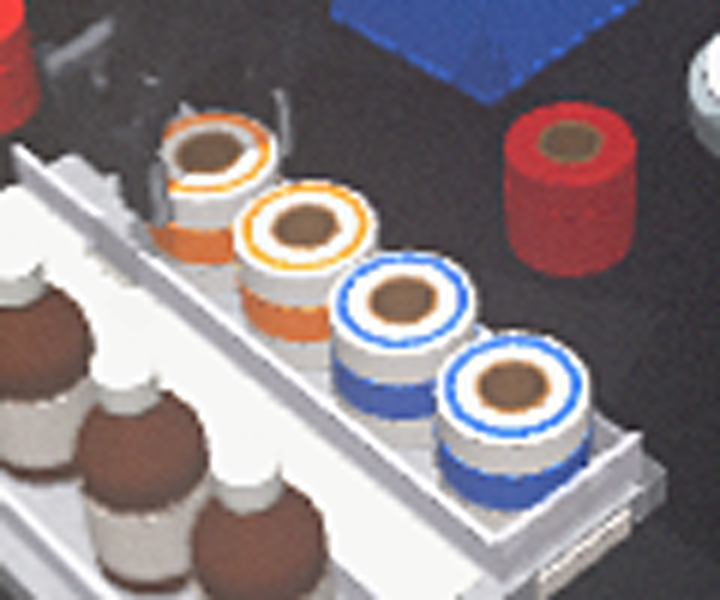

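Row looks good; release and retreat.

Request:
drive_tool(steps=[{"xyz": [0,0,0],"yaw": 0},{"xyz": [0,0,0],"yaw": 0},{"xyz": [0,0,0],"yaw": 0},{"xyz": [0,0,0.01],"yaw": 0},{"xyz": [0,0,0.04],"yaw": 0},{"xyz": [0,0,0.08],"yaw": 0},{"xyz": [0,-0.03,0.13],"yaw": 0},{"xyz": [-0.02,-0.08,0.15],"yaw": 0},{"xyz": [-0.04,-0.13,0.15],"yaw": 0},{"xyz": [-0.06,-0.18,0.15],"yaw": 0},{"xyz": [-0.08,-0.23,0.15],"yaw": 0},{"xyz": [-0.1,-0.28,0.15],"yaw": 0},{"xyz": [-0.11,-0.33,0.15],"yaw": 0},{"xyz": [-0.12,-0.38,0.15],"yaw": 0},{"xyz": [-0.12,-0.43,0.15],"yaw": 0},{"xyz": [-0.12,-0.48,0.15],"yaw": 0},{"xyz": [-0.12,-0.5,0.15],"yaw": 0},{"xyz": [-0.12,-0.5,0.15],"yaw": 0},{"xyz": [-0.12,-0.5,0.15],"yaw": 0}], jaw=0)

```text
time: 40.67
tool_pos: [0.4719, -0.2831, 0.2155]
orientation: [180.0, -0.0, 174.9]
force: [0.1, 1.1, -0.4]
grip_width: 0.996
```

Run:
```python
from h import *
s=env.get_state(); print(s['tool_pos'],s['grip_width'],s['force'],s['time'])
d=snap("side","s21",(120,320,170,430),3)
t=snap("top","t21",(80,260,170,460),2.7);crop_(t,"t21a",(130,250,230,360),5)
```

```text
[ 0.47188725 -0.28313998  0.21546408] 0.9957055996809161 [ 0.14122303  1.05044596 -0.37328057] 40.675
```

View pics/s21.png

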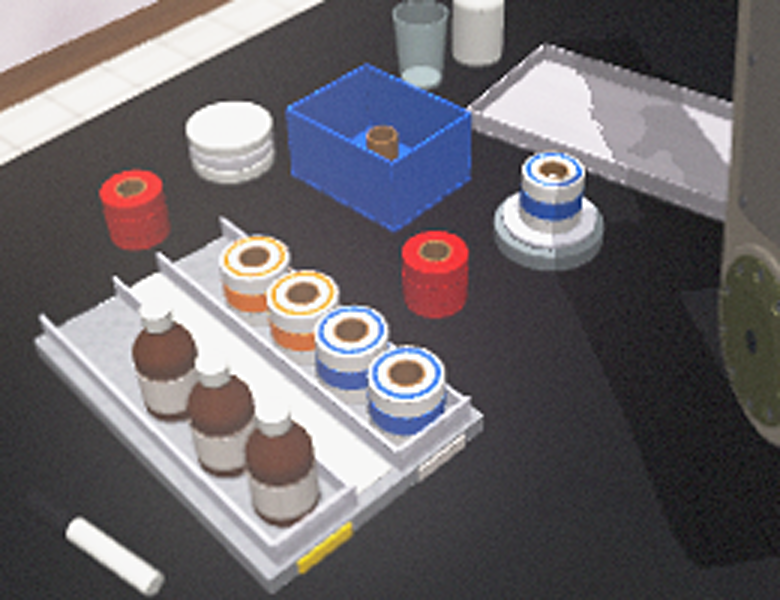

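View pics/t21.png

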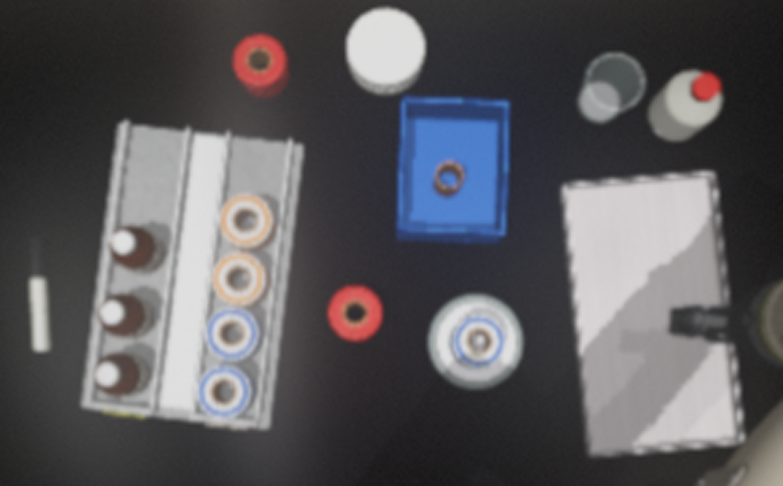

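View pics/t21a.png

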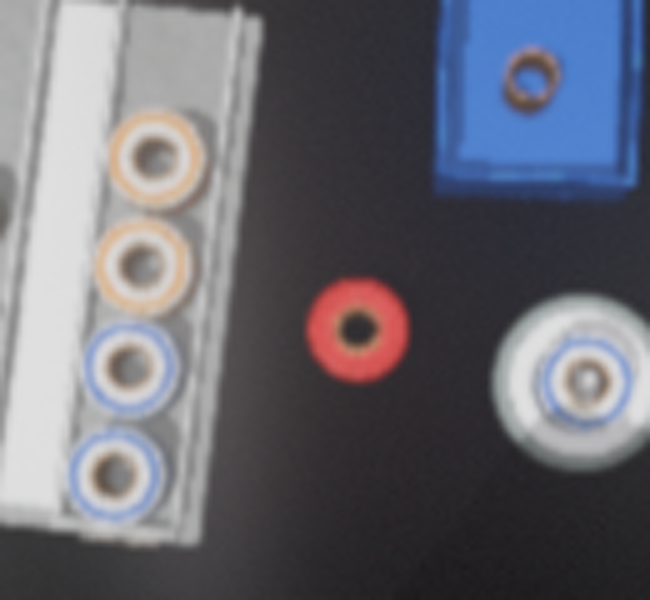

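Run:
```python
from h import *
np.set_printoptions(precision=4,suppress=True)
f=lambda cx,cy,z:w("top",(cy+.5)/5-.5+130,(cx+.5)/5-.5+230,z)[:2]
P=[f(*p,.076) for p in((116,475),(130,368),(143,266),(156,159))]
for a,b in zip(P,P[1:]): print(a,b,np.linalg.norm(a-b))
th=np.radians(-5.23);ex=np.array([np.cos(th),np.sin(th)]);ey=np.array([-ex[1],ex[0]]);c0=np.array([.5345,.2836])
for p in P: print("lane",(p-c0)@ex+.164,(p-c0)@ey+.06)
print("old1",f(586,381,.084))
```

```text
[0.401  0.2351] [0.4652 0.2286] 0.06453748152195048
[0.4652 0.2286] [0.5268 0.2225] 0.061864029159202194
[0.5268 0.2225] [0.5918 0.2166] 0.06528705109138655
lane 0.03548174368085272 -0.00041719814537824473
lane 0.1000155974693967 -0.0011014761553467464
lane 0.16187827482954503 -0.0015104427124240094
lane 0.22716532555429453 -0.0015173617660088207
old1 [ 0.4627 -0.0446]
```

```bash
python3 -c "
from workcell import env
print(env.finish_job())"
```

```text
the job is handed in; nothing more can be done
None
```

I finished the whole job at about 41 s of the 200 s limit and handed it in. The hand-in reports no verdict, so these results are from my last pictures.

- **Core:** it stands upright inside the blue waste box.
- **Oldest roll:** it is down on the turntable, about 2 mm from the spindle axis, and released.
- **Lane:** it holds one upright row, second-oldest roll at the stop, third-oldest behind it, then the two new orange rolls. Only two new rolls were there, and the tray is now empty. Centre spacings are 64.5, 62 and 65 mm (limit 72), and sideways offsets are within 2 mm.
- **Other items:** in the last pictures, none of the other things on the bench had visibly moved. The arm is clear of everything, above the tray.

**Disagreement:** the last picture put the second-oldest roll 35 mm from the stop, while the force of contact when I pushed it there implies about 30 to 32 mm. Both are inside the 15–40 mm band.

**Roll knocked aside:** one new roll shifted about 3 cm in the tray during the run, so I measured it again before picking it up.

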